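# Strip a gear stack into its fitting dishes

## Robot

A 7-joint arm with a two-finger parallel gripper is mounted at the origin on the work surface. World frame = base frame: x ahead of the robot, y to its left, z up, the work surface at z = 0. Lengths are in m, angles in rad, forces in N, time in s.
With the tool pointing down it reaches from about 0.35 to 0.9 m from the base axis. Payload 8.1 kg.
Tool frame: the origin (TCP) lies at the very end of the fingers, on their centre line; the grasp point (between the pads) lies 19 mm behind it; z points along the fingers, x is the direction in which the jaws open and shut, and the axes are right-handed (so a half turn about z gives the same grasp; the last joint's range is limited). The gripper opens to 92 mm and grips with 3 to 60 N. Pads are 19 mm wide; open, the fingers measure 130 mm over their backs; the gripper's body (75 mm by 190 mm) begins 47 mm behind the grasp point.
Start: joints at [1.135, 0.434, 0.025, 1.573, -0.012, 1.134, -0.075], TCP at [0.204, -0.591, 0.205] pointing down, gripper open.
Joint ranges: [-2.62, 2.62], [-0.44, 2.09], [-1.27, 1.32], [0.08, 2.57], [-1.32, 4.46], [0.12, 2], [-2.74, 2.74]. Speed limits (rad/s): [2.22, 2.22, 3.01, 3.01, 3.14, 3.14, 3.14].

## Interface

Orientations are given as a unit quaternion [w, x, y, z].
In Python, from workcell import robot gives the robot as it stands.
- The arm moves only by the tool move_arm, never from a script. Its argument "increments" is a list of rows, each a list of 3 entries, a list of its own where there are three numbers: the turn, a rotation vector about the world's x, y, z in rad, then the shift along the world's x, y, z in mm, then the opening, from 0 (shut) to 1 (fully open). In form: [[[rx, ry, rz], [x, y, z], claw], ...]. A call has 1 to 20 rows; each row is the pose to reach, as a shift and turn from the pose commanded when the call began; what a row does not reach only later rows make up. A row lasts 1/12 s, in which the tool goes at most 41.7 mm and 7.16 degrees, less where a joint would pass 70% of its speed; a pose out of reach is approached as far as the arm can. A call with a gripper value outside its range is refused whole. The fingers move at their own pace and stop on an object; the grip force is fixed at half the most. Time passes only in rows, so rows that repeat a pose let the fingers close. It gives the time, the measured TCP pose, the force and the opening at its end, in the units of the state.
- robot.sense(): the state, without advancing time (a new reading comes with each control period).
- robot.get_image(name): name is "side" or "top" or "wrist"; returns the picture (384x512x3 uint8, blue, green, red); there is no depth.
- robot.get_calibration(name): a dict with "camera_matrix" (3x3 intrinsics, pixels), "rvec" (rotation vector, rad) and "tvec" (3), from world to camera coordinates, as OpenCV has them. Camera axes: x right, y down, z forward; pixel columns grow to the right and rows downward; lengths in m; the calibration is good to about 2 mm. The wrist camera is an equidistant fisheye: a pixel r from the principal point sees the ray r / f radians off the axis. A picture is of the moment at which its call begins: read the wrist's pose just before it. get_calibration takes no time and is no camera call; for the wrist camera it gives the pose at the moment of the call.
- robot.hand_in(): hands the job in, once; it reports no verdict.
Trained networks look in the newest picture that a camera, given by its name, has taken for a name from the list of things; names that differ only in an ending like _2 or _b are one class to them, and where a whole thing is asked for, a point or a joint stands for the part that bears it (a point fixed in the world has none). Each returns a list of dicts, best first, with "conf" (0 to 1); they miss things now and then, are a little off and sometimes report something else, mostly with a low value. They report only what shows in the picture. A call takes as long as a camera call. They do not tell look-alikes from the thing itself.
- robot.boxes_of(target, camera): "position" ([column, row] in pixels, amid what is visible of it).
- robot.cut_out(target, camera): "mask" (384x512 bool, what is visible of it) and "position" ([column, row] in pixels, amid what is visible of it).
The state is a dict: "time": time; "joint_positions": joint angles; "qvel": joint speeds; "joint_efforts": joint torques, N m; "tcp_pos": TCP position; "ee_rot": TCP orientation; "force": force on the tool from outside, world axes, zero at the start; "ft_torque": the same for the moment, N m; "grip_width": finger opening in m.
Only numpy, scipy, OpenCV 4.12 (cv2) and the standard library are available. Lean on these libraries where they do the work, as an engineer would, in place of code of your own. Each camera call takes 0.05 s, during which the arm holds its last target.

## Task

Take the stack on the parts stand apart from the top down, one part at a time: first the hex nut, then the spacer collar, then the ball bearing, then the gear. Set each part down, without dropping it, flat inside its own fitting dish (the nut in the six-sided dish, the collar in the smallest round dish, the bearing in the middle-sized one, the gear in the largest) and let go of it before taking the next. Leave the piston standing where it is.

Things in the scene. Friction and masses are not known exactly. Their poses are not given: they have to be found in the camera images.
- nut_center (a point): steel hex nut, the topmost part of the stack: 30 mm across its flats (34.6 over corners), 18 mm high, bore about 18 mm, 70 g. Point: its centre, 9 mm above its underside; z is up, x points square to one of its flats. At the start its underside is 82 mm above the bench; it simply rests on the collar (not screwed on).
- collar_center (a point): aluminium spacer collar, a smooth plain tube under the nut: outside diameter 40 mm, bore 20 mm, 26 mm high, 90 g. Point: its centre, 13 mm above its underside; z is up. At the start its underside is 56 mm above the bench; it simply rests on the bearing.
- bearing_center (a point): steel ball bearing with its balls showing, under the collar: outside diameter 52 mm, bore 20 mm, 20 mm high, 180 g. Point: its centre, 10 mm above its underside; z is up. At the start its underside is 36 mm above the bench.
- gear_center (a point): dark steel gear with 24 teeth, the lowest part of the stack, lying on the foot of the stand: diameter 64 mm over the teeth (up to 66 in the grip), bore 20 mm, 24 mm high, 360 g. Point: its centre, 12 mm above its underside; z is up. At the start its underside is 12 mm above the bench.
- stand: fixed parts stand: dark round foot, 80 mm diameter, 12 mm high, with a centring pin 12 mm thick, its top 50 mm above the bench. The pin stands in the gear and most of the bearing with 4 mm play all round: lift these two straight up 45 mm or more before moving sideways; collar and nut lie above it. Origin: centre of the foot's underside, on the bench; z up. The full stack's top is at 100 mm.
- nut_dish: the nut's dish: the only one with a six-sided rim, 44 mm across the flats inside, 52 outside, on a round foot of 62 mm diameter. The nut may lie in it at any yaw. Grey plastic with a black floor, fixed to the bench. Its floor is 5 mm and its rim 10 mm above the bench (rim 5 mm above the floor), so a part set in it stands 8 mm or more proud of the rim. Origin: centre of its underside, on the bench; z up.
- collar_dish: the collar's dish: the smallest round dish, 53 mm inside diameter, 61 outside. Grey plastic with a black floor, fixed to the bench. Its floor is 5 mm and its rim 10 mm above the bench (rim 5 mm above the floor), so a part set in it stands 8 mm or more proud of the rim. Origin: centre of its underside, on the bench; z up.
- bearing_dish: the bearing's dish: the middle-sized round dish, 66 mm inside diameter, 74 outside. Grey plastic with a black floor, fixed to the bench. Its floor is 5 mm and its rim 10 mm above the bench (rim 5 mm above the floor), so a part set in it stands 8 mm or more proud of the rim. Origin: centre of its underside, on the bench; z up.
- gear_dish: the gear's dish: the largest round dish, 80 mm inside diameter, 88 outside. Grey plastic with a black floor, fixed to the bench. Its floor is 5 mm and its rim 10 mm above the bench (rim 5 mm above the floor), so a part set in it stands 8 mm or more proud of the rim. Origin: centre of its underside, on the bench; z up.
- piston: bystander: a loose aluminium engine piston standing on its skirt at the far side of the work, 66 mm diameter, 62 mm high, 350 g. Leave it where it is. Origin: centre of its underside, on the bench; z up.
Mind the look-alikes: they are no part of the job. What is shaped like the part that bears gear_center but turquoise is not meant.

How it is judged:
On the way, in this order (a step that is already met when the one before it is completed fails the run):
1. the nut lies flat, released and at rest in its own dish, the parts below it still on the stand (horizontal distance between nut_center and nut_dish below 0.012 m and z of nut_center in the frame of nut_dish between 0.011 and 0.017 m and angle between nut_center's own z axis and vertical below 0.12 rad and contact force between the fingers and nut below 0.1 N and linear speed of nut below 0.03 m/s and horizontal distance between each of collar_center, bearing_center, gear_center and stand below 0.03 m), for 0.2 s.
2. the collar lies flat, released and at rest in its own dish, the parts below it still on the stand (horizontal distance between collar_center and collar_dish below 0.012 m and z of collar_center in the frame of collar_dish between 0.015 and 0.021 m and angle between collar_center's own z axis and vertical below 0.12 rad and contact force between the fingers and collar below 0.1 N and linear speed of collar below 0.03 m/s and horizontal distance between each of bearing_center, gear_center and stand below 0.03 m), for 0.2 s.
3. the bearing lies flat, released and at rest in its own dish, the parts below it still on the stand (horizontal distance between bearing_center and bearing_dish below 0.012 m and z of bearing_center in the frame of bearing_dish between 0.012 and 0.018 m and angle between bearing_center's own z axis and vertical below 0.12 rad and contact force between the fingers and bearing below 0.1 N and linear speed of bearing below 0.03 m/s and horizontal distance between gear_center and stand below 0.03 m), for 0.2 s.
4. the gear lies flat, released and at rest in its own dish (horizontal distance between gear_center and gear_dish below 0.012 m and z of gear_center in the frame of gear_dish between 0.014 and 0.02 m and angle between gear_center's own z axis and vertical below 0.12 rad and contact force between the fingers and gear below 0.1 N and linear speed of gear below 0.03 m/s), for 0.2 s.
At the end, for the whole second after the job is handed in: Nut, collar, bearing and gear each lie flat (within about 7 degrees), released and at rest on the floor of their own dish, centre within 12 mm of the dish's centre and height within 3 mm of seated; the piston stands within 30 mm of where it began (all of step 4 and horizontal distance between nut_center and nut_dish below 0.012 m and z of nut_center in the frame of nut_dish between 0.011 and 0.017 m and angle between each of nut_center, collar_center, bearing_center's own z axis and vertical below 0.12 rad and contact force between the fingers and nut below 0.1 N and linear speed of each of nut, collar, bearing below 0.03 m/s and horizontal distance between collar_center and collar_dish below 0.012 m and z of collar_center in the frame of collar_dish between 0.015 and 0.021 m and contact force between the fingers and collar below 0.1 N and horizontal distance between bearing_center and bearing_dish below 0.012 m and z of bearing_center in the frame of bearing_dish between 0.012 and 0.018 m and contact force between the fingers and bearing below 0.1 N and distance of piston from where it was at the start of the episode below 0.03 m); the robot touches nothing.
It fails at once if the nut is dropped or thrown (moves faster than 0.7 m/s, a fall of some 25 mm, out of the fingers) (linear speed of nut above 0.7 m/s and contact force between the fingers and nut below 0.05 N).
It fails at once if the collar is dropped or thrown (moves faster than 0.7 m/s, a fall of some 25 mm, out of the fingers) (linear speed of collar above 0.7 m/s and contact force between the fingers and collar below 0.05 N).
It fails at once if the bearing is dropped or thrown (moves faster than 0.7 m/s, a fall of some 25 mm, out of the fingers) (linear speed of bearing above 0.7 m/s and contact force between the fingers and bearing below 0.05 N).
It fails at once if the gear is dropped or thrown (moves faster than 0.7 m/s, a fall of some 25 mm, out of the fingers) (linear speed of gear above 0.7 m/s and contact force between the fingers and gear below 0.05 N).
It fails at once if the piston is knocked away or over (distance of piston from where it was at the start of the episode above 0.03 m or angle between piston's own z axis and vertical above 0.3 rad).
It also fails if it takes over 112 s, if anything falls off the work surface, if the arm or the gripper's body presses on something with over 40 N, if the wrist force passes 120 N, or if a joint passes its speed limit or range.

## Working session

There is one attempt and no reset: what is moved stays moved. The work goes in short steps, Python scripts to look and compute and a tool call to move; the robot and the scene stay as the last step left them, time stands still between calls to the robot, and variables do not carry over. Pictures are saved under pics/ and viewed, and the job is handed in when it is done.

Besides the shell and the picture viewer there is one more tool, called after ">>>" as name(argument=value, ...) on one line, values as JSON. move_arm: Moves the arm, as the interface text tells. Its arguments: {"type":"object","properties":{"increments":{"type":"array"}},"required":["increments"]}

```bash
mkdir -p pics; ls; python3 - <<'E'
from workcell import robot
import cv2,numpy as np
s=robot.sense()
for k in s: print(k,np.round(s[k],4))
for c in ["side","top","wrist"]:
    im=robot.get_image(c); cv2.imwrite(f"pics/{c}0.png",im)
    cal=robot.get_calibration(c); print(c,{k:np.round(v,4).tolist() for k,v in cal.items()})
E
```

```text
pics
time 0.0
joint_positions [ 1.1354  0.4352  0.0249  1.5741 -0.0116  1.134  -0.0751]
qvel [-0.0008 -0.0015 -0.0012 -0.0017 -0.0003  0.0007  0.001 ]
joint_efforts [-8.00000e-04 -6.67849e+01  9.84300e-01 -3.14468e+01 -6.08000e-02
  4.28000e-02  2.00000e-04]
tcp_pos [ 0.2039 -0.5902  0.2044]
ee_rot [-4.000e-04  8.144e-01 -5.803e-01 -7.000e-04]
force [-0.1474 -0.0467  0.1113]
ft_torque [0.031  0.0061 0.005 ]
grip_width 0.0917
side {'camera_matrix': [[406.7514, 0.0, 258.1065], [0.0, 406.7514, 189.6827], [0.0, 0.0, 1.0]], 'rvec': [0.6943, -2.6453, 1.1363], 'tvec': [0.4273, 0.2255, 0.7147]}
top {'camera_matrix': [[378.4084, 0.0, 251.6346], [0.0, 378.4084, 195.0299], [0.0, 0.0, 1.0]], 'rvec': [2.1802, -2.1452, 0.1389], 'tvec': [-0.01, 0.5201, 0.9373]}
wrist {'camera_matrix': [[297.3186, 0.0, 248.6847], [0.0, 297.3186, 190.8271], [0.0, 0.0, 1.0]], 'rvec': [-2.3818, 1.6972, 0.2219], 'tvec': [-0.6243, -0.0312, 0.3903]}
```

View pics/side0.png

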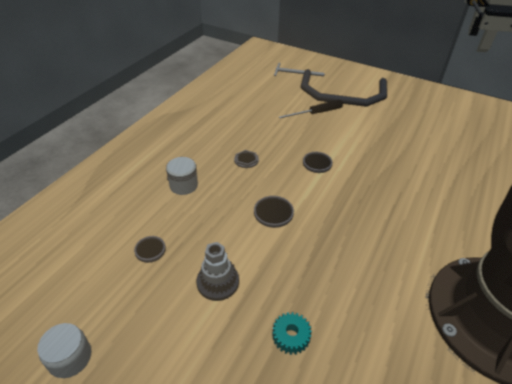

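View pics/top0.png

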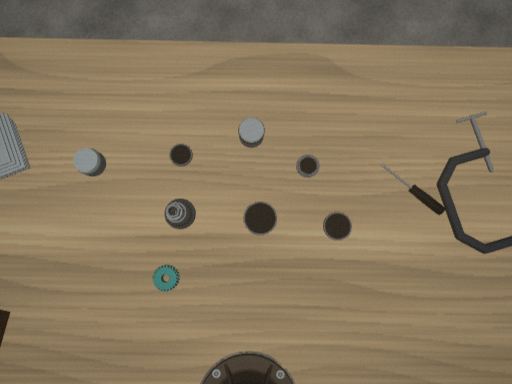

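View pics/wrist0.png

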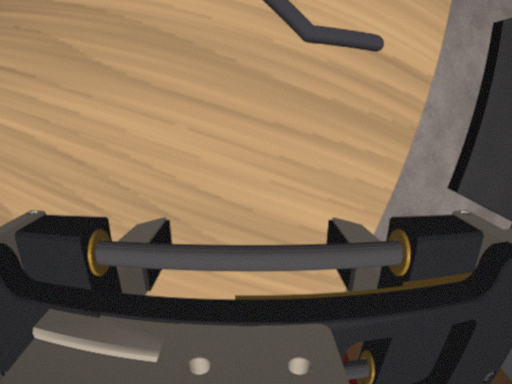

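```bash
cat > h.py <<'E'
from workcell import robot
import cv2,numpy as np
def pix2world(cam,uv,z,cal=None):
    c=cal or robot.get_calibration(cam); K=np.array(c["camera_matrix"])
    R=cv2.Rodrigues(np.array(c["rvec"],float))[0]; t=np.array(c["tvec"],float).ravel()
    x=(uv[0]-K[0,2])/K[0,0]; y=(uv[1]-K[1,2])/K[1,1]
    if cam=="wrist":
        r=np.hypot(x,y); s=np.sin(r)/r if r>1e-9 else 1; d=np.array([x*s,y*s,np.cos(r)])
    else: d=np.array([x,y,1.])
    d=R.T@d; o=-R.T@t
    return o+d*(z-o[2])/d[2]
def w2pix(cam,P,cal=None):
    c=cal or robot.get_calibration(cam); K=np.array(c["camera_matrix"])
    R=cv2.Rodrigues(np.array(c["rvec"],float))[0]; t=np.array(c["tvec"],float).ravel()
    p=(R@np.atleast_2d(P).T).T+t
    if cam=="wrist":
        h=np.hypot(p[:,0],p[:,1]); th=np.arctan2(h,p[:,2]); k=th/np.maximum(h,1e-12)
        q=p[:,:2]*k[:,None]
    else: q=p[:,:2]/p[:,2:]
    return q*[K[0,0],K[1,1]]+[K[0,2],K[1,2]]
E
python3 - <<'E'
from h import *
hz={"nut_center":.091,"collar_center":.069,"bearing_center":.046,"gear_center":.024,"stand":.006,"nut_dish":.008,"collar_dish":.008,"bearing_dish":.008,"gear_dish":.008,"piston":.03}
for c in ["top","side"]:
    for n in hz:
        for d in robot.boxes_of(n,c)[:4]:
            print(c,n,round(d["conf"],2),np.round(d["position"]),np.round(pix2world(c,d["position"],hz[n]),4))
E
```

```text
top nut_center 0.48 [338. 226.] [ 0.442  -0.2071  0.091 ]
top nut_center 0.43 [170. 209.] [0.4754 0.1938 0.091 ]
top collar_center 0.52 [180. 215.] [0.4646 0.1723 0.069 ]
top collar_center 0.45 [309. 166.] [ 0.592  -0.1426  0.069 ]
top bearing_center 0.61 [186. 211.] [0.4751 0.163  0.046 ]
top gear_center 0.72 [188. 220.] [0.4546 0.1608 0.024 ]
top gear_center 0.63 [164. 273.] [0.3194 0.2166 0.024 ]
top gear_center 0.44 [310. 165.] [ 0.6028 -0.1516  0.024 ]
top stand 0.69 [187. 221.] [0.4534 0.1651 0.006 ]
top nut_dish 0.72 [310. 166.] [ 0.6017 -0.1539  0.008 ]
top collar_dish 0.97 [180. 152.] [0.6338 0.191  0.008 ]
top collar_dish 0.62 [172. 209.] [0.4821 0.2039 0.008 ]
top bearing_dish 0.62 [337. 226.] [ 0.4458 -0.2259  0.008 ]
top gear_dish 0.84 [262. 217.] [ 0.4669 -0.0291  0.008 ]
top piston 0.92 [250. 134.] [0.6799 0.0044 0.03  ]
side nut_center 0.65 [217. 253.] [0.4689 0.1846 0.091 ]
side collar_center 0.73 [217. 265.] [0.4644 0.1928 0.069 ]
side collar_center 0.4 [214. 271.] [0.4612 0.2055 0.069 ]
side bearing_center 0.75 [219. 274.] [0.4607 0.194  0.046 ]
side bearing_center 0.57 [276. 212.] [0.4435 0.0097 0.046 ]
side gear_center 0.86 [219. 288.] [0.4535 0.2057 0.024 ]
side gear_center 0.67 [291. 335.] [0.3046 0.2225 0.024 ]
side stand 0.6 [219. 292.] [0.4563 0.204  0.006 ]
side stand 0.33 [215. 252.] [0.5122 0.1324 0.006 ]
side nut_dish 0.83 [246. 158.] [ 0.6065 -0.1483  0.008 ]
side collar_dish 0.73 [148. 248.] [0.6306 0.1906 0.008 ]
side bearing_dish 0.71 [321. 162.] [ 0.4376 -0.2262  0.008 ]
side gear_dish 0.42 [212. 272.] [0.4903 0.1757 0.008 ]
side piston 0.61 [179. 176.] [0.6908 0.0069 0.03  ]
side piston 0.34 [320. 162.] [ 0.4302 -0.2001  0.03  ]
side piston 0.27 [222. 286.] [0.4488 0.2025 0.03  ]
```

The side view shows the stack at (217,265) and the turquoise gear at (291,333). The dishes are at (150,249), (247,159), (317,161) and (273,211). There are two cylinders, at (182,175) and (64,350). In the top view the stack is at (180,213), the turquoise look-alike at (166,278), and the dishes at (181,154), (307,165), (337,226) and (260,218). Next I'll take close crops to choose between these and refine the positions.

```bash
python3 - <<'E'
import cv2,numpy as np
t=cv2.imread("pics/top0.png"); s=cv2.imread("pics/side0.png")
def crop(im,c,h=30,w=36,k=5): 
    x,y=c; return cv2.resize(im[y-h:y+h,x-w:x+w],None,fx=k,fy=k,interpolation=cv2.INTER_CUBIC)
a=np.hstack([crop(t,(308,165),26,26),crop(t,(181,154),26,26),crop(t,(337,226),26,26)])
b=np.hstack([crop(t,(262,218),26,26),crop(t,(180,213),26,26),crop(s,(217,270),26,26)])
cv2.imwrite("pics/crop0.png",np.vstack([a,b]))
E
cat >> h.py <<'E'
def fitdish(im,cam,c0,ro,z=.010,show=False,cal=None):
    # refine circle centre at rim by gradient search: outer radius ro at height z
    cal=cal or robot.get_calibration(cam)
    g=cv2.GaussianBlur(cv2.cvtColor(im,cv2.COLOR_BGR2GRAY),(0,0),.8).astype(np.float32)
    th=np.linspace(0,2*np.pi,120,endpoint=False); u=np.c_[np.cos(th),np.sin(th),0*th]
    def smp(P):
        q=w2pix(cam,P,cal).astype(np.float32); return cv2.remap(g,q[:,0].reshape(-1,1),q[:,1].reshape(-1,1),cv2.INTER_LINEAR).ravel()
    def cost(xy):
        c=np.array([xy[0],xy[1],z]); return -(smp(c+u*(ro+.0025)).clip(0,255)-smp(c+u*(ro-.0025))).mean()
    best=min(((cost((c0[0]+dx,c0[1]+dy)),c0[0]+dx,c0[1]+dy) for dx in np.arange(-.02,.0201,.001) for dy in np.arange(-.02,.0201,.001)))
    return best
E
python3 - <<'E'
from h import *
D={"nut":((.604,-.151),[(.031,.004),(.026,.01),(.022,.01)]),"collar":((.632,.191),[(.0305,.01),(.0265,.01)]),"bearing":((.442,-.226),[(.037,.01),(.033,.01)]),"gear":((.467,-.027),[(.044,.01),(.040,.01)])}
for c in ["top","side"]:
    im=cv2.imread(f"pics/{c}0.png")
    for n,(c0,l) in D.items():
        print(c,n,[np.round(fitdish(im,c,c0,r,z),4).tolist() for r,z in l])
E
```

```text
top nut [[-25.8742, 0.604, -0.148], [-26.511, 0.607, -0.153], [-32.8143, 0.605, -0.149]]
top collar [[-41.0148, 0.627, 0.187], [-40.9128, 0.629, 0.189]]
top bearing [[-40.7414, 0.446, -0.224], [-43.0208, 0.446, -0.226]]
top gear [[-38.9139, 0.464, -0.024], [-47.1268, 0.464, -0.024]]
side nut [[-29.3288, 0.605, -0.147], [-21.517, 0.597, -0.136], [-23.2213, 0.607, -0.153]]
side collar [[-43.5271, 0.625, 0.192], [-36.1696, 0.631, 0.187]]
side bearing [[-39.27, 0.445, -0.219], [-31.5863, 0.448, -0.229]]
side gear [[-43.4295, 0.462, -0.019], [-35.8821, 0.465, -0.026]]
```

View pics/crop0.png

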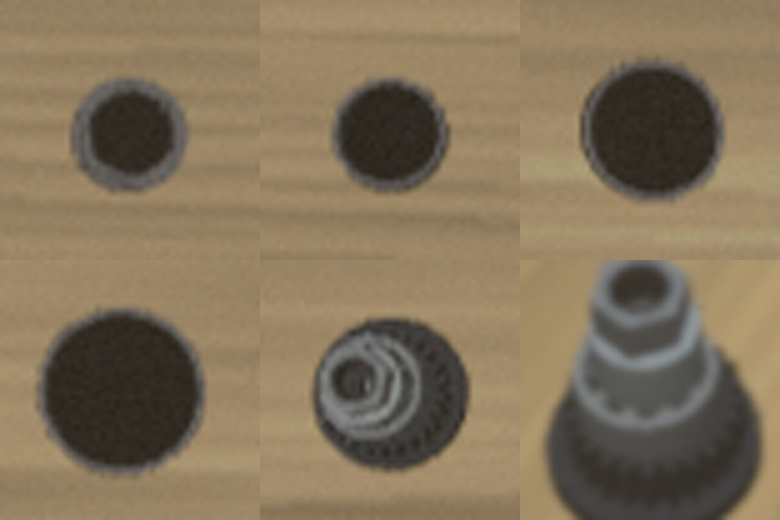

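The crop shows the hex dish at top (308,165) and round dishes small (181,154), middle (337,226) and large (261,218). Every dish was told apart by shape and size. The stack's nut is seen at (172,211), and the dark gear under it is at (183,213). The turquoise gear at (166,278) is the decoy.

```bash
python3 - <<'E'
from h import *
print("nut top",pix2world("top",(172.6,211.4),.1),pix2world("side",(214.8,249),.1))
for c in ["top","side"]:
    im=cv2.imread(f"pics/{c}0.png"); print(c,fitdish(im,c,(.465,.185),.04,.012 if c=="top" else .006))
s=robot.sense(); w,x,y,z=s["ee_rot"]
from scipy.spatial.transform import Rotation as Ro
T=Ro.from_quat([x,y,z,w]).as_matrix()
c=robot.get_calibration("wrist");R=cv2.Rodrigues(np.array(c["rvec"]))[0]; o=-R.T@np.array(c["tvec"])
print("cam in tool",T.T@(o-s["tcp_pos"]),"axis",T.T@R.T@[0,0,1],"camx",T.T@R.T@[1,0,0])
E
```

```text
nut top [0.46981883 0.18484678 0.1       ] [0.47207917 0.18465937 0.1       ]
top (np.float32(-47.55101), np.float64(0.47200000000000003), np.float64(0.18400000000000002))
side (np.float32(-46.381145), np.float64(0.47100000000000003), np.float64(0.18600000000000003))
cam in tool [ 1.65312166e-04 -6.90655466e-02 -1.79753284e-01] axis [-6.49836553e-04  2.54628645e-01  9.67038691e-01] camx [9.99999769e-01 3.58781860e-04 5.77515945e-04]
```

>>> move_arm(increments=[[[0,0,0.08],[13,39,0],1],[[0,0,0.16],[27,78,0],1],[[0,0,0.25],[41,117,0],1],[[0,0,0.33],[54,155,0],1],[[0,0,0.42],[68,194,0],1],[[0,0,0.5],[81,233,0],1],[[0,0,0.58],[95,272,0],1],[[0,0,0.66],[108,310,0],1],[[0,0,0.75],[121,349,0],1],[[0,0,0.83],[135,388,0],1],[[0,0,0.92],[148,427,0],1],[[0,0,1.0],[162,466,0],1],[[0,0,1.08],[175,505,0],1],[[0,0,1.16],[188,543,0],1],[[0,0,1.25],[202,582,0],1],[[0,0,1.33],[215,621,0],1],[[0,0,1.42],[230,660,0],1],[[0,0,1.5],[244,699,0],1],[[0,0,1.57],[257,738,0],1],[[0,0,1.57],[267,776,0],1]])

```text
time: 2.82
tcp_pos: [0.472, 0.1872, 0.2052]
ee_rot: [-0.0, 0.986, 0.167, 0.0]
force: [1.3, -0.5, 0.7]
grip_width: 0.0916
```

>>> move_arm(increments=[[[0,0,0],[0,0,0],1],[[0,0,0],[0,0,0],1],[[0,0,0],[0,0,0],1],[[0,0,0],[0,0,0],1]])

```text
time: 3.15
tcp_pos: [0.4711, 0.1838, 0.205]
ee_rot: [0.001, 0.986, 0.164, -0.0]
force: [-0.1, 0.2, -0.4]
grip_width: 0.0921
```

```bash
cat >> h.py <<'E'
from scipy.spatial.transform import Rotation as Ro
def st():
    s=robot.sense(); w,x,y,z=s["ee_rot"]; T=Ro.from_quat([x,y,z,w]).as_matrix()
    print("t",round(s["time"],2),"tcp",np.round(s["tcp_pos"],4),"jaw deg",round(np.degrees(np.arctan2(T[1,0],T[0,0])),2),"z",np.round(T[:,2],3),"F",np.round(s["force"],1),"w",round(s["grip_width"],4),"q",np.round(s["joint_positions"],2)); return s,T
E
python3 - <<'E'
from h import *
st(); cal=robot.get_calibration("wrist"); im=robot.get_image("wrist"); cv2.imwrite("pics/w1.png",im)
print(w2pix("wrist",[.471,.185,.1],cal))
cv2.imwrite("pics/w1c.png",cv2.resize(im[110:260,150:350],None,fx=4,fy=4,interpolation=cv2.INTER_CUBIC))
E
```

```text
t 3.15 tcp [0.4711 0.1838 0.205 ] jaw deg 18.92 z [-0.    -0.001 -1.   ] F [-0.1  0.2 -0.4] w 0.0921 q [ 0.09  0.33 -0.73  1.81  0.25  1.09 -0.39]
[[248.21828871 182.95371644]]
```

View pics/w1c.png

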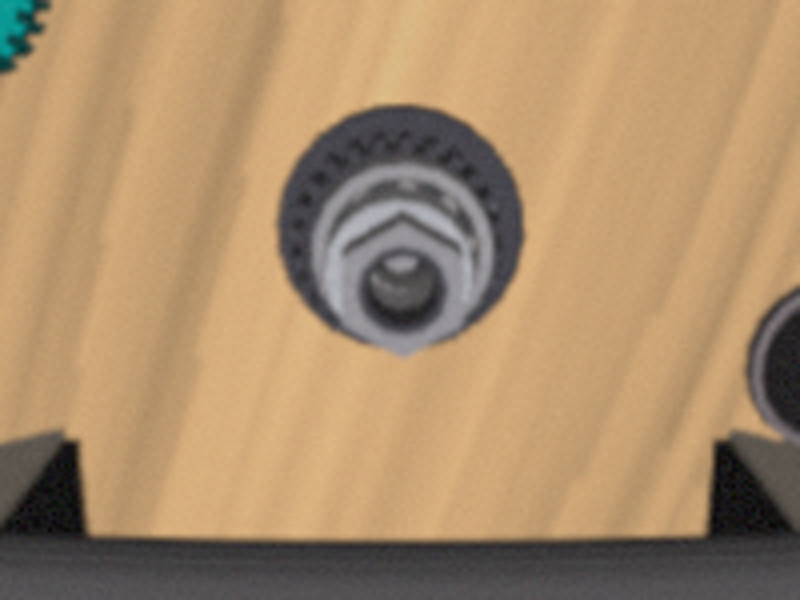

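The crop shows the nut with corners at (402,212) and (402,352) and its flats left and right. The jaws already stand square to a flat. The bore centre is at (402,287).

```bash
python3 - <<'E'
from h import *
cal=robot.get_calibration("wrist")
print(pix2world("wrist",(150+402/4,110+286/4),.1,cal))
im=cv2.imread("pics/w1.png")
for r,z in((.04,.012),(.04,.008)): print(fitdish(im,"wrist",(.471,.185),r,z,cal=cal))
# turned-nut edge angle
g=cv2.Canny(cv2.resize(im[150:205,225:275],None,fx=8,fy=8,interpolation=cv2.INTER_CUBIC),40,100)
l=cv2.HoughLinesP(g,1,np.pi/360,40,minLineLength=80,maxLineGap=12)
for a in (l if l is not None else [])[:,0]: print(a,round(np.degrees(np.arctan2(a[3]-a[1],a[2]-a[0])),1))
E
```

```text
[0.47277074 0.18692145 0.1       ]
(np.float32(-84.86797), np.float64(0.473), np.float64(0.18500000000000003))
(np.float32(-86.111595), np.float64(0.473), np.float64(0.18500000000000003))Traceback (most recent call last):
  File "<stdin>", line 9, in <module>
TypeError: list indices must be integers or slices, not tuple
```

>>> move_arm(increments=[[[0,0,0],[1,2,-25],1],[[0,0,0],[1,2,-50],1],[[0,0,0],[1,2,-75],0.8],[[0,0,0],[1,2,-95],0.7],[[0,0,0],[1,2,-108],0.6],[[0,0,0],[1,2,-114],0.55],[[0,0,0],[1,2,-116],0.5],[[0,0,0],[1,2,-116],0.5],[[0,0,0],[1,2,-116],0.5],[[0,0,0],[1,2,-116],0.5]])

```text
time: 4.03
tcp_pos: [0.4729, 0.1874, 0.0902]
ee_rot: [-0.0, 0.986, 0.165, 0.001]
force: [-0.7, 0.5, -0.2]
grip_width: 0.0469
```

```bash
python3 - <<'E'
from h import *
st(); im=robot.get_image("side"); cv2.imwrite("pics/s2.png",cv2.resize(im[190:330,140:320],None,fx=4,fy=4,interpolation=cv2.INTER_CUBIC))
E
```

```text
t 4.03 tcp [0.4729 0.1874 0.0902] jaw deg 18.99 z [ 0.002  0.001 -1.   ] F [-0.7  0.5 -0.2] w 0.0469 q [ 0.02  0.47 -0.66  1.95  0.38  0.85 -0.52]
```

View pics/s2.png

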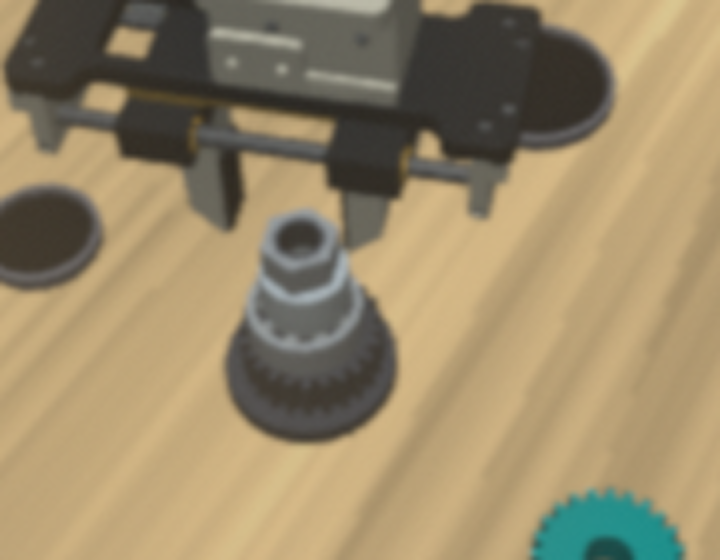

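```bash
python3 - <<'E'
from h import *
j=np.array([np.cos(.331),np.sin(.331),0])
for n,P in (("tcp",[.473,.187,.09]),("+23",np.array([.473,.187,.09])+.0235*j),("-23",np.array([.473,.187,.09])-.0235*j),("nut top",[.472,.185,.1]),("nutbot",[.472,.185,.082])):
    q=w2pix("side",P)[0]; print(n,(q-[140,190])*4)
o=robot.get_calibration("side");R=cv2.Rodrigues(np.array(o["rvec"]))[0];print(-R.T@np.array(o["tvec"]))
E
```

```text
tcp [295.64877071 253.51985707]
+23 [242.22067003 245.22737533]
-23 [349.48677876 261.87595982]
nut top [298.91201796 236.63221081]
nutbot [301.22522138 262.61298806]
[0.21015468 0.52773562 0.64931539]
```

```bash
python3 - <<'E'
from h import *
s,T=st(); im=robot.get_image("side"); im2=robot.get_image("wrist")
tp=np.array(s["tcp_pos"])
a=cv2.resize(im[225:285,180:255],None,fx=8,fy=8,interpolation=cv2.INTER_CUBIC)
for sx in(-1,1):
  for sy in (-1,1):
    for sz in (0,.019):
      P=tp+T@np.array([sx*s["grip_width"]/2,sy*.0095,-sz]); q=(w2pix("side",P)[0]-[180,225])*8
      cv2.circle(a,tuple(q.astype(int)),3,(0,0,255) if sz==0 else (0,255,0),-1)
cv2.imwrite("pics/s3.png",a)
cv2.imwrite("pics/w3.png",cv2.resize(im2,None,fx=1.5,fy=1.5))
E
```

```text
t 4.08 tcp [0.4728 0.1874 0.0901] jaw deg 19.0 z [ 0.002  0.    -1.   ] F [-0.3  0.4  0. ] w 0.0464 q [ 0.02  0.47 -0.66  1.95  0.38  0.85 -0.52]
```

View pics/s3.png

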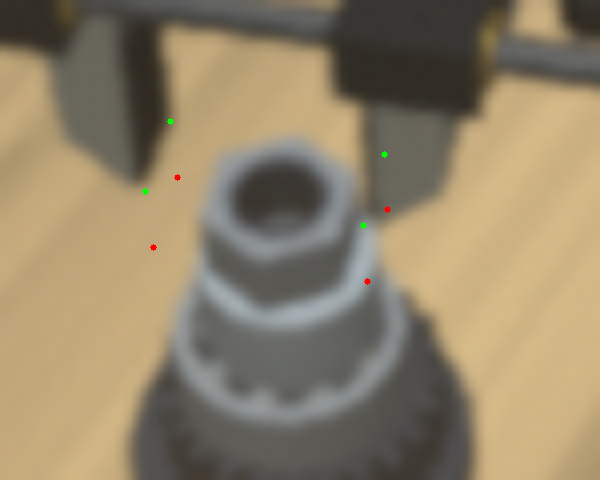

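View pics/w3.png

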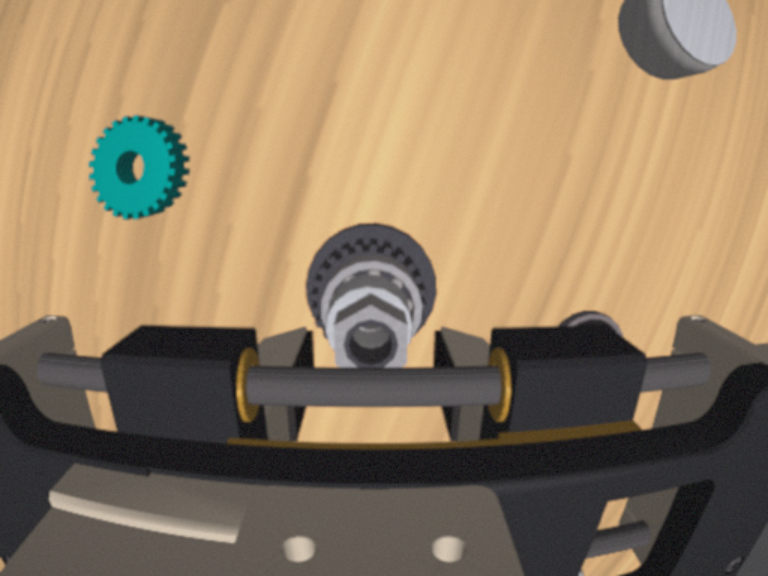

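The side view shows the fingertips ending about 19 mm above where the reported TCP should be. The red and green marks show the expected TCP and grasp heights. Closing here is harmless and will settle which height is right.

>>> move_arm(increments=[[[0,0,0],[0,0,0],0.4],[[0,0,0],[0,0,0],0.35],[[0,0,0],[0,0,0],0.3],[[0,0,0],[0,0,0],0.25],[[0,0,0],[0,0,0],0.2],[[0,0,0],[0,0,0],0.2],[[0,0,0],[0,0,0],0.2]])

```text
time: 4.77
tcp_pos: [0.4721, 0.1873, 0.0891]
ee_rot: [-0.0, 0.986, 0.165, -0.0]
force: [0.1, -0.7, 0.4]
grip_width: 0.0187
```

```bash
python3 - <<'E'
from h import *
s,T=st(); im=robot.get_image("side"); im2=robot.get_image("wrist")
a=cv2.resize(im[225:285,180:255],None,fx=8,fy=8,interpolation=cv2.INTER_CUBIC)
b=cv2.resize(im2[190:270,170:330],None,fx=5,fy=5,interpolation=cv2.INTER_CUBIC)
cv2.imwrite("pics/s4.png",a);cv2.imwrite("pics/w4.png",b)
E
```

```text
t 4.77 tcp [0.4721 0.1873 0.0891] jaw deg 19.02 z [-0.  0. -1.] F [ 0.1 -0.7  0.4] w 0.0187 q [ 0.02  0.47 -0.66  1.95  0.38  0.85 -0.52]
```

View pics/s4.png

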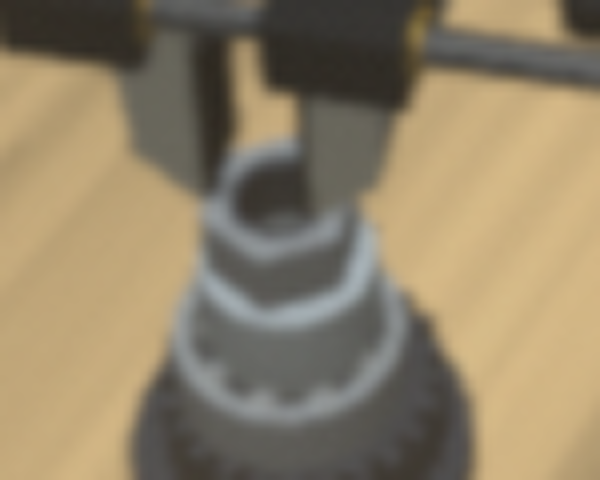

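The jaws went past the 30 mm nut to 18.7 mm and touched nothing, so the true tips really are higher than the reported TCP. I'll find the offset with a gentle bench touch on free bench at about (0.47, 0.08).

>>> move_arm(increments=[[[0,0,0],[0,0,30],0.2],[[0,0,0],[0,0,50],0.2],[[0,0,0],[0,-35,50],0.2],[[0,0,0],[0,-70,40],0.2],[[0,0,0],[0,-105,20],0.2],[[0,0,0],[0,-105,-20],0.2],[[0,0,0],[0,-105,-60],0.2],[[0,0,0],[0,-105,-80],0.2],[[0,0,0],[0,-105,-90],0.2],[[0,0,0],[0,-105,-90],0.2],[[0,0,0],[0,-105,-90],0.2],[[0,0,0],[0,-105,-90],0.2]])

```text
time: 5.87
tcp_pos: [0.4733, 0.083, 0.0005]
ee_rot: [-0.0, 0.986, 0.165, 0.001]
force: [-0.4, -0.3, -0.5]
grip_width: 0.0182
```

```bash
python3 - <<'E'
from h import *
st()
im=robot.get_image("side"); a=cv2.resize(im[170:290,170:330],None,fx=5,fy=5,interpolation=cv2.INTER_CUBIC)
cv2.imwrite("pics/s5.png",a)
E
```

```text
t 5.87 tcp [0.4733 0.083  0.0005] jaw deg 19.05 z [ 0.002  0.001 -1.   ] F [-0.4 -0.3 -0.5] w 0.0182 q [ 0.13  0.56 -0.56  2.09  0.5   0.62 -0.44]
```

View pics/s5.png

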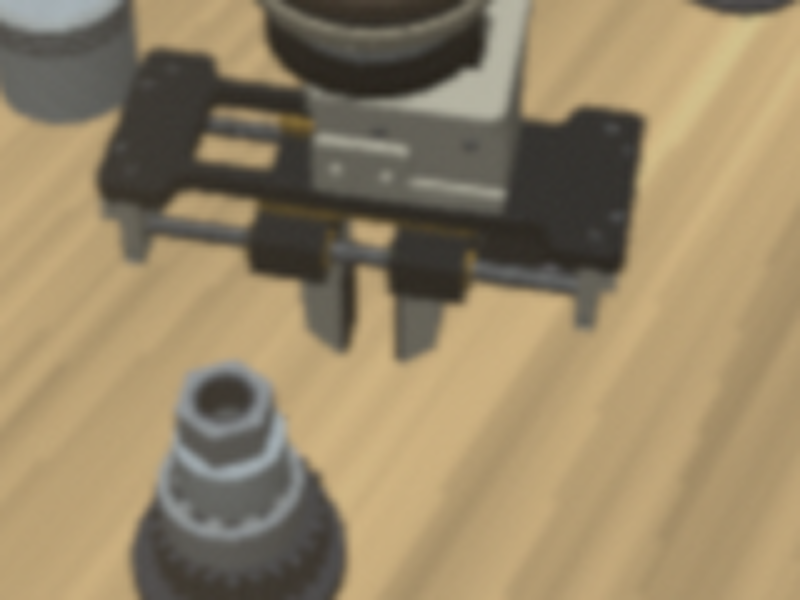

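Still no contact at a reported z of 0.0005. I'll keep going down in small steps.

>>> move_arm(increments=[[[0,0,0],[0,0,-4],0.2],[[0,0,0],[0,0,-8],0.2],[[0,0,0],[0,0,-11],0.2],[[0,0,0],[0,0,-12],0.2],[[0,0,0],[0,0,-12],0.2],[[0,0,0],[0,0,-12],0.2]])

```text
time: 6.42
tcp_pos: [0.4721, 0.0823, -0.0129]
ee_rot: [-0.0, 0.986, 0.165, -0.0]
force: [-0.6, -0.0, 0.5]
grip_width: 0.0182
```

>>> move_arm(increments=[[[0,0,0],[0,0,-1],0.2],[[0,0,0],[0,0,-2],0.2],[[0,0,0],[0,0,-2],0.2],[[0,0,0],[0,0,-2],0.2]])

```text
time: 6.75
tcp_pos: [0.4721, 0.0822, -0.0149]
ee_rot: [0.0, 0.986, 0.165, -0.0]
force: [0.6, 0.4, 0.6]
grip_width: 0.0183
```

>>> move_arm(increments=[[[0,0,0],[0,0,-1],0.2],[[0,0,0],[0,0,-2],0.2],[[0,0,0],[0,0,-2],0.2],[[0,0,0],[0,0,-2],0.2]])

```text
time: 7.08
tcp_pos: [0.4721, 0.0823, -0.0169]
ee_rot: [0.0, 0.986, 0.165, -0.0]
force: [-0.1, 0.1, 0.0]
grip_width: 0.0184
```

>>> move_arm(increments=[[[0,0,0],[0,0,-1],0.2],[[0,0,0],[0,0,-1],0.2],[[0,0,0],[0,0,-1],0.2]])

```text
time: 7.33
tcp_pos: [0.4721, 0.0823, -0.0179]
ee_rot: [0.0, 0.986, 0.165, -0.0]
force: [-0.4, -0.0, 0.2]
grip_width: 0.0184
```

>>> move_arm(increments=[[[0,0,0],[0,0,-1],0.2],[[0,0,0],[0,0,-1],0.2],[[0,0,0],[0,0,-1],0.2]])

```text
time: 7.58
tcp_pos: [0.4721, 0.0823, -0.0189]
ee_rot: [0.0, 0.986, 0.165, -0.0]
force: [-0.1, 0.5, 0.4]
grip_width: 0.0186
```

>>> move_arm(increments=[[[0,0,0],[0,0,-1],0.2],[[0,0,0],[0,0,-1],0.2],[[0,0,0],[0,0,-1],0.2]])

```text
time: 7.83
tcp_pos: [0.4721, 0.0823, -0.0199]
ee_rot: [0.0, 0.986, 0.165, -0.0]
force: [0.3, -0.0, 0.3]
grip_width: 0.0179
```

```bash
python3 - <<'E'
from h import *
s,T=st()
im=robot.get_image("side"); a=cv2.resize(im[205:255,215:275],None,fx=10,fy=10,interpolation=cv2.INTER_CUBIC)
tp=np.array(s["tcp_pos"])
for sx in(-1,1):
  for sy in (-1,1):
      P=tp+T@np.array([sx*s["grip_width"]/2,sy*.0095,0]); P[2]=0; q=(w2pix("side",P)[0]-[215,205])*10
      cv2.circle(a,tuple(q.astype(int)),3,(0,0,255),-1)
cv2.imwrite("pics/s6.png",a)
E
```

```text
t 7.83 tcp [ 0.4721  0.0823 -0.0199] jaw deg 19.02 z [-0. -0. -1.] F [ 0.3 -0.   0.3] w 0.0179 q [ 0.11  0.59 -0.53  2.11  0.54  0.58 -0.47]
```

View pics/s6.png

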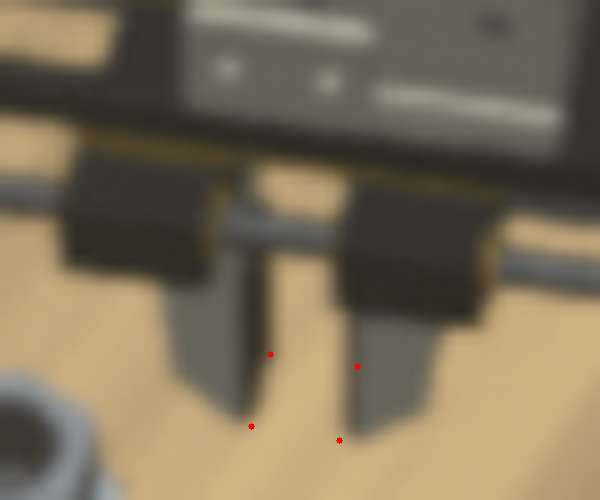

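The tips are seen about 1–2 mm above the bench (corner at (245,420), bench mark at (251,427)).

>>> move_arm(increments=[[[0,0,0],[0,0,-1],0.2],[[0,0,0],[0,0,-1],0.2],[[0,0,0],[0,0,-1],0.2]])

```text
time: 8.13
tcp_pos: [0.4721, 0.0822, -0.0209]
ee_rot: [0.0, 0.986, 0.165, -0.0]
force: [-0.5, 1.0, 0.2]
grip_width: 0.0183
```

>>> move_arm(increments=[[[0,0,0],[0,0,-1],0.2],[[0,0,0],[0,0,-1],0.2],[[0,0,0],[0,0,-1],0.2]])

```text
time: 8.38
tcp_pos: [0.4722, 0.0823, -0.0213]
ee_rot: [0.0, 0.986, 0.165, 0.0]
force: [-2.8, -0.3, 11.7]
grip_width: 0.0182
```

>>> move_arm(increments=[[[0,0,0],[0,0,-1],0.2],[[0,0,0],[0,0,-1],0.2],[[0,0,0],[0,0,-1],0.2]])

```text
time: 8.63
tcp_pos: [0.4723, 0.0823, -0.0214]
ee_rot: [0.001, 0.986, 0.165, 0.0]
force: [-7.0, -2.3, 27.3]
grip_width: 0.0184
```

The bench was touched at a reported z of -0.0211, so the true tip z is the reported z plus 21 mm. All heights use this from here on. I go back up and over the nut, open, and come down to a reported z of 0.0675, which puts the tip at 0.0885.

>>> move_arm(increments=[[[0,0,0],[0,0,15],0.2],[[0,0,0],[0,0,50],0.3],[[0,0,0],[0,0,90],0.4],[[0,0,0],[0,20,125],0.5],[[0,0,0],[0,50,135],0.6],[[0,0,0],[0,80,135],0.6],[[0,0,0],[0,104,135],0.6],[[0,0,0],[0,104,135],0.6],[[0,0,0],[0,104,135],0.6],[[0,0,0],[0,104,120],0.6],[[0,0,0],[0,104,105],0.55],[[0,0,0],[0,104,95],0.5],[[0,0,0],[0,104,90],0.5],[[0,0,0],[0,104,90],0.5],[[0,0,0],[0,104,90],0.5]])

```text
time: 9.88
tcp_pos: [0.4721, 0.1859, 0.0672]
ee_rot: [0.0, 0.986, 0.165, -0.0]
force: [1.1, 0.8, 0.1]
grip_width: 0.0457
```

```bash
cat >> h.py <<'E'
def look(name,tip=True):
    s,T=st(); im=robot.get_image("side"); tp=np.array(s["tcp_pos"])+[0,0,.021]
    c=w2pix("side",tp)[0].astype(int); x0=max(0,min(512-80,c[0]-40)); y0=max(0,min(384-60,c[1]-30))
    a=cv2.resize(im[y0:y0+60,x0:x0+80],None,fx=6,fy=6,interpolation=cv2.INTER_CUBIC)
    im2=robot.get_image("wrist"); b=cv2.resize(im2[140:260,150:350],None,fx=3,fy=3,interpolation=cv2.INTER_CUBIC)
    H=max(a.shape[0],b.shape[0]); W=cv2.copyMakeBorder
    out=np.hstack([W(a,0,H-a.shape[0],0,0,0),W(b,0,H-b.shape[0],0,0,0)])
    cv2.imwrite(f"pics/{name}.png",cv2.resize(out,None,fx=.74,fy=.74,interpolation=cv2.INTER_AREA))
E
python3 -c "
from h import *
look('l1')"
```

```text
t 9.88 tcp [0.4721 0.1859 0.0672] jaw deg 18.99 z [-0. -0. -1.] F [1.1 0.8 0.1] w 0.0457 q [ 0.    0.5  -0.65  1.97  0.41  0.8  -0.55]
```

View pics/l1.png

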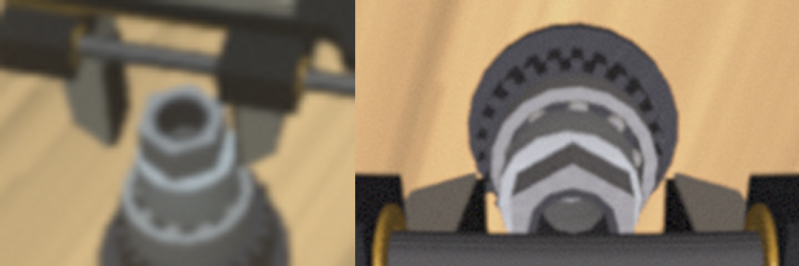

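The nut stands between the fingers in both views: in the left crop the nut centre is at (180,136), between the tips. I'm closing on it.

>>> move_arm(increments=[[[0,0,0],[0,0,0],0.45],[[0,0,0],[0,0,0],0.4],[[0,0,0],[0,0,0],0.36],[[0,0,0],[0,0,0],0.32],[[0,0,0],[0,0,0],0.28],[[0,0,0],[0,0,0],0.2],[[0,0,0],[0,0,0],0.1],[[0,0,0],[0,0,0],0.1],[[0,0,0],[0,0,0],0.1]])

```text
time: 10.73
tcp_pos: [0.4723, 0.1863, 0.0673]
ee_rot: [0.0, 0.986, 0.165, 0.0]
force: [-0.7, -0.5, 4.5]
grip_width: 0.0297
```

```bash
python3 -c "
from h import *
look('l2')"
```

```text
t 10.73 tcp [0.4723 0.1863 0.0673] jaw deg 19.02 z [ 0.  0. -1.] F [-0.7 -0.5  4.5] w 0.0297 q [ 0.    0.5  -0.65  1.97  0.41  0.8  -0.55]
```

View pics/l2.png

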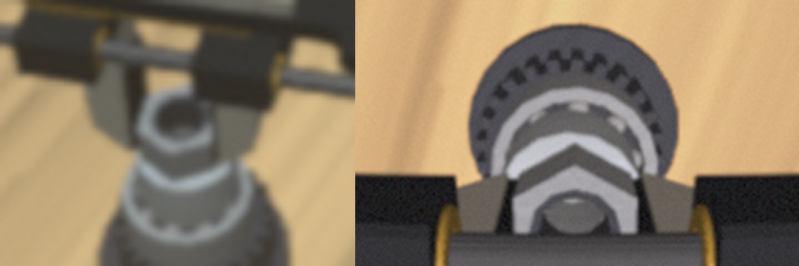

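The grip is at 29.7 mm, which is across the flats. I'm lifting.

>>> move_arm(increments=[[[0,0,0],[0,0,2],0.1],[[0,0,0],[0,0,6],0.1],[[0,0,0],[0,0,14],0.1],[[0,0,0],[0,0,26],0.1],[[0,0,0],[0,0,40],0.1],[[0,0,0],[0,0,50],0.1],[[0,0,0],[0,0,50],0.1]])

```text
time: 11.42
tcp_pos: [0.4735, 0.1872, 0.1198]
ee_rot: [-0.0, 0.986, 0.165, 0.002]
force: [0.5, 0.6, 0.7]
grip_width: 0.0299
```

```bash
python3 -c "
from h import *
look('l3')"
```

```text
t 11.42 tcp [0.4735 0.1872 0.1198] jaw deg 19.02 z [ 0.004  0.002 -1.   ] F [0.5 0.6 0.7] w 0.0299 q [ 0.04  0.43 -0.69  1.92  0.35  0.91 -0.49]
```

View pics/l3.png

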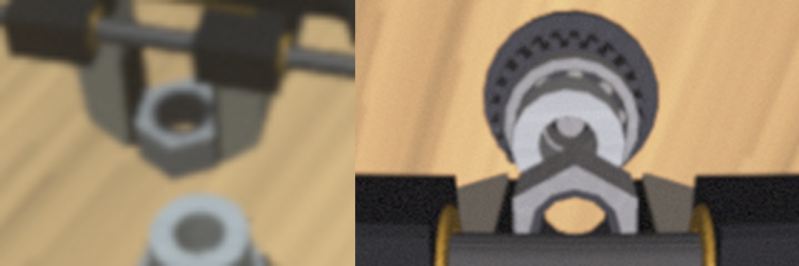

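The nut is held and the collar stayed on the stack. I'm carrying the nut over the hex dish.

>>> move_arm(increments=[[[0,0,0],[4,-10,5],0.1],[[0,0,0],[13,-33,10],0.1],[[0,0,0],[24,-61,10],0.1],[[0,0,0],[37,-92,10],0.1],[[0,0,0],[50,-126,10],0.1],[[0,0,0],[64,-160,10],0.1],[[0,0,0],[78,-195,10],0.1],[[0,0,0],[91,-229,10],0.1],[[0,0,0],[104,-262,10],0.1],[[0,0,0],[115,-290,10],0.1],[[0,0,0],[124,-312,5],0.1],[[0,0,0],[130,-327,0],0.1],[[0,0,0],[133,-335,0],0.1],[[0,0,0],[133,-335,0],0.1],[[0,0,0],[133,-335,0],0.1],[[0,0,0],[133,-335,0],0.1]])

```text
time: 12.85
tcp_pos: [0.605, -0.1463, 0.1174]
ee_rot: [-0.001, 0.986, 0.166, 0.0]
force: [0.7, 0.8, -0.7]
grip_width: 0.0296
```

```bash
cat >> h.py <<'E'
def wv(name,c0=None,rs=()):
    s,T=st(); cal=robot.get_calibration("wrist"); im=robot.get_image("wrist")
    for r,z in rs: print("fit",r,z,fitdish(im,"wrist",c0,r,z,cal=cal))
    cv2.imwrite(f"pics/{name}.png",cv2.resize(im,None,fx=1.5,fy=1.5)); return im,cal
E
python3 -c "
from h import *
wv('w5',(.605,-.149),[(.031,.004),(.022,.01),(.0225,.01)])"
```

```text
t 12.85 tcp [ 0.605  -0.1463  0.1174] jaw deg 19.16 z [-0.     0.001 -1.   ] F [ 0.7  0.8 -0.7] w 0.0296 q [ 0.55  0.59 -0.6   1.64  0.37  1.03  0.17]
fit 0.031 0.004 (np.float32(-44.527367), np.float64(0.606), np.float64(-0.14899999999999997))
fit 0.022 0.01 (np.float32(-81.039696), np.float64(0.606), np.float64(-0.14899999999999997))
fit 0.0225 0.01 (np.float32(-78.641136), np.float64(0.606), np.float64(-0.14899999999999997))
```

View pics/w5.png

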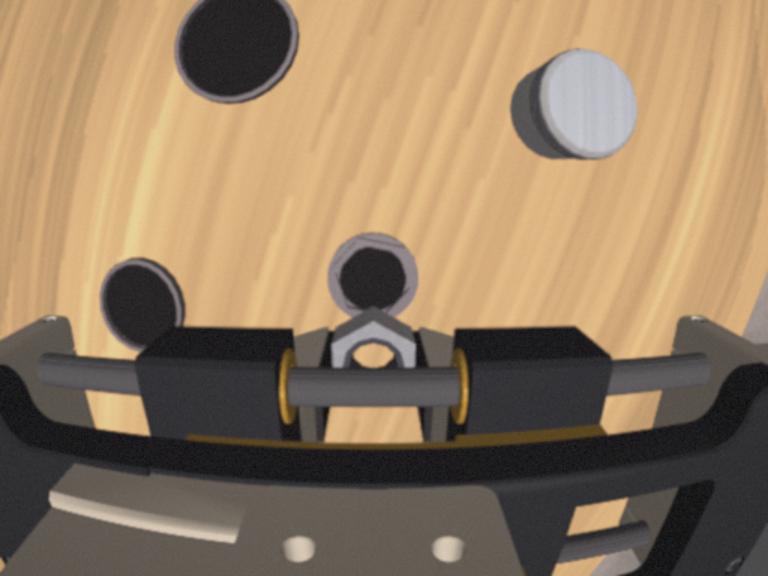

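The wrist view shows the hex dish at (373,275), between jaws and piston, with fits agreeing at (0.606,-0.149). I'm lowering the nut.

>>> move_arm(increments=[[[0,0,0],[0,0,-20],0.1],[[0,0,0],[0,0,-45],0.1],[[0,0,0],[0,0,-70],0.1],[[0,0,0],[0,0,-90],0.1],[[0,0,0],[0,0,-105],0.1],[[0,0,0],[0,0,-115],0.1],[[0,0,0],[0,0,-120],0.1],[[0,0,0],[0,0,-122],0.1],[[0,0,0],[0,0,-124],0.1],[[0,0,0],[0,0,-125],0.1],[[0,0,0],[0,0,-125],0.1],[[0,0,0],[0,0,-125],0.1]])

```text
time: 13.9
tcp_pos: [0.6056, -0.1488, -0.0072]
ee_rot: [0.0, 0.986, 0.165, 0.0]
force: [-0.4, -0.5, -1.2]
grip_width: 0.0297
```

```bash
python3 -c "
from h import *
look('l4')"
```

```text
t 13.9 tcp [ 0.6056 -0.1488 -0.0072] jaw deg 19.01 z [ 0.001 -0.    -1.   ] F [-0.4 -0.5 -1.2] w 0.0297 q [ 0.5   0.73 -0.52  1.74  0.48  0.8   0.08]
```

View pics/l4.png

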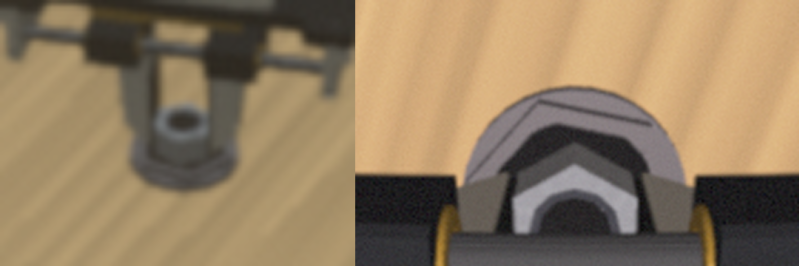

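The nut is centred inside the hex rim. I'm lowering in 1 mm steps until it touches.

>>> move_arm(increments=[[[0,0,0],[0,0,-1],0.1],[[0,0,0],[0,0,-2],0.1],[[0,0,0],[0,0,-2],0.1],[[0,0,0],[0,0,-2],0.1]])

```text
time: 14.33
tcp_pos: [0.6054, -0.1488, -0.0096]
ee_rot: [0.0, 0.986, 0.165, 0.0]
force: [-1.0, -0.4, 3.2]
grip_width: 0.0296
```

>>> move_arm(increments=[[[0,0,0],[0,0,-0.5],0.1],[[0,0,0],[0,0,-0.5],0.1],[[0,0,0],[0,0,-0.5],0.1]])

```text
time: 14.58
tcp_pos: [0.6054, -0.1488, -0.0097]
ee_rot: [0.0, 0.986, 0.165, 0.0]
force: [-2.7, 0.1, 7.6]
grip_width: 0.0298
```

Contact. I'm releasing gradually and rising.

>>> move_arm(increments=[[[0,0,0],[0,0,0.5],0.35],[[0,0,0],[0,0,0.5],0.4],[[0,0,0],[0,0,0.5],0.45],[[0,0,0],[0,0,0.5],0.5],[[0,0,0],[0,0,0.5],0.5],[[0,0,0],[0,0,0.5],0.5],[[0,0,0],[0,0,3],0.5],[[0,0,0],[0,0,15],0.5],[[0,0,0],[0,0,40],0.5],[[0,0,0],[0,0,80],0.5],[[0,0,0],[0,0,120],0.5],[[0,0,0],[0,0,127],0.6],[[0,0,0],[0,0,127],0.6]])

```text
time: 15.67
tcp_pos: [0.6078, -0.1487, 0.1215]
ee_rot: [0.001, 0.986, 0.165, 0.003]
force: [0.0, -0.1, -0.6]
grip_width: 0.0532
```

```bash
python3 -c "
from h import *
im,cal=wv('w6')
cv2.imwrite('pics/w6.png',cv2.resize(im[130:270,150:350],None,fx=4,fy=4,interpolation=cv2.INTER_CUBIC))"
```

```text
t 15.67 tcp [ 0.6078 -0.1487  0.1215] jaw deg 19.02 z [ 0.007 -0.001 -1.   ] F [ 0.  -0.1 -0.6] w 0.0532 q [ 0.55  0.58 -0.6   1.64  0.37  1.03  0.17]
```

View pics/w6.png

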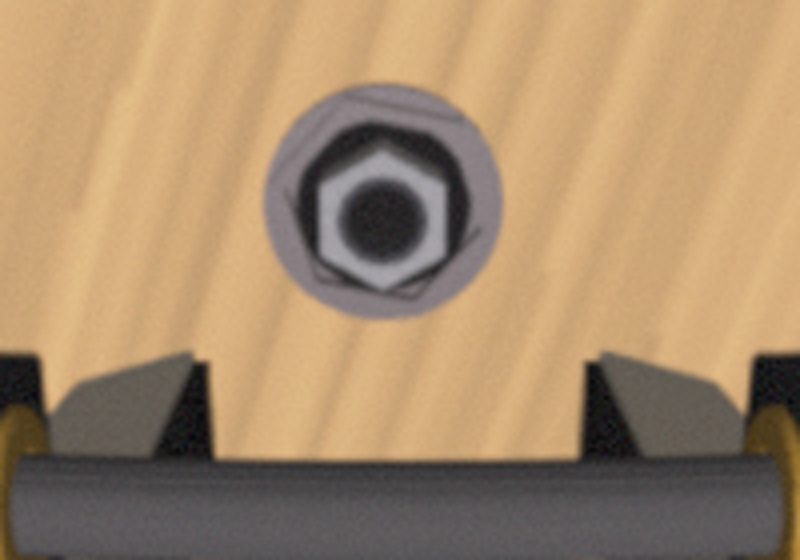

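The nut lies in the hex dish, nut at (383,220) inside the rim at (383,200), released. Now back to the stack for the collar.

>>> move_arm(increments=[[[0,0,0],[-4,10,0],0.65],[[0,0,0],[-15,38,0],0.65],[[0,0,0],[-29,74,0],0.65],[[0,0,0],[-44,111,0],0.65],[[0,0,0],[-59,148,0],0.65],[[0,0,0],[-74,186,0],0.65],[[0,0,0],[-89,224,0],0.65],[[0,0,0],[-103,260,0],0.65],[[0,0,0],[-115,290,0],0.65],[[0,0,0],[-125,315,0],0.65],[[0,0,0],[-131,329,0],0.65],[[0,0,0],[-133,335,0],0.65],[[0,0,0],[-133,335,0],0.65],[[0,0,0],[-133,335,0],0.65],[[0,0,0],[-133,335,0],0.65]])

```text
time: 16.97
tcp_pos: [0.4724, 0.1846, 0.1161]
ee_rot: [0.0, 0.986, 0.164, -0.0]
force: [0.2, -0.5, -0.5]
grip_width: 0.06
```

```bash
python3 -c "
from h import *
im,cal=wv('w7',(.472,.186),[(.0105,.082),(.02,.082),(.04,.01)])
cv2.imwrite('pics/w7.png',cv2.resize(im[130:270,150:350],None,fx=4,fy=4,interpolation=cv2.INTER_CUBIC))"
```

```text
t 16.97 tcp [0.4724 0.1846 0.1161] jaw deg 18.91 z [-0.001 -0.001 -1.   ] F [ 0.2 -0.5 -0.5] w 0.06 q [ 0.04  0.44 -0.68  1.92  0.35  0.9  -0.49]
fit 0.0105 0.082 (np.float32(-86.90418), np.float64(0.472), np.float64(0.18600000000000003))
fit 0.02 0.082 (np.float32(-32.315445), np.float64(0.478), np.float64(0.20400000000000004))
fit 0.04 0.01 (np.float32(-81.55134), np.float64(0.473), np.float64(0.18500000000000003))
```

View pics/w7.png

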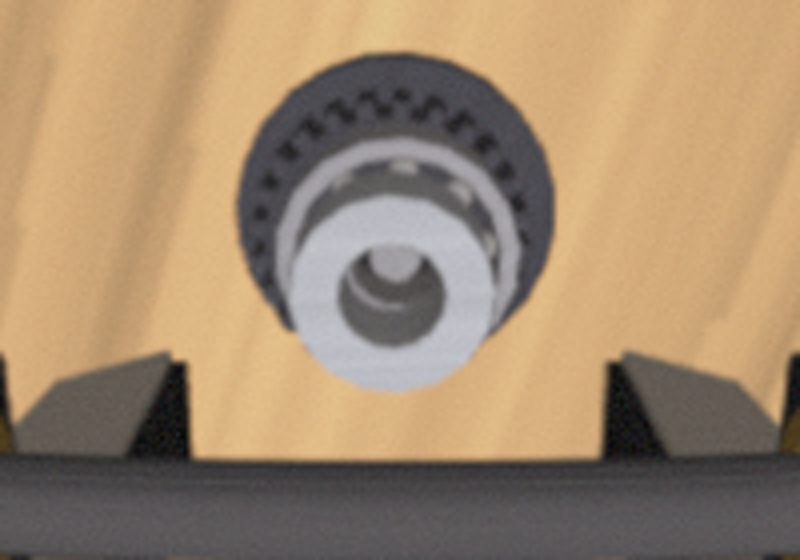

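The collar is on top, bore centre at (392,295) or (0.472,0.186), exactly under the tool. Descending.

>>> move_arm(increments=[[[0,0,0],[0,0,-20],0.65],[[0,0,0],[0,0,-40],0.65],[[0,0,0],[0,0,-57],0.62],[[0,0,0],[0,0,-68],0.6],[[0,0,0],[0,0,-73],0.6],[[0,0,0],[0,0,-73],0.6],[[0,0,0],[0,0,-73],0.6],[[0,0,0],[0,0,-73],0.55],[[0,0,0],[0,0,-73],0.5],[[0,0,0],[0,0,-73],0.46],[[0,0,0],[0,0,-73],0.42],[[0,0,0],[0,0,-73],0.35],[[0,0,0],[0,0,-73],0.25],[[0,0,0],[0,0,-73],0.2],[[0,0,0],[0,0,-73],0.2]])

```text
time: 18.27
tcp_pos: [0.4723, 0.1863, 0.0441]
ee_rot: [0.0, 0.986, 0.165, 0.0]
force: [-1.9, -1.1, 5.9]
grip_width: 0.0396
```

```bash
python3 -c "
from h import *
look('l5')"
```

```text
t 18.27 tcp [0.4723 0.1863 0.0441] jaw deg 19.01 z [ 0.001 -0.    -1.   ] F [-1.9 -1.1  5.9] w 0.0396 q [-0.02  0.53 -0.62  1.99  0.45  0.75 -0.58]
```

View pics/l5.png

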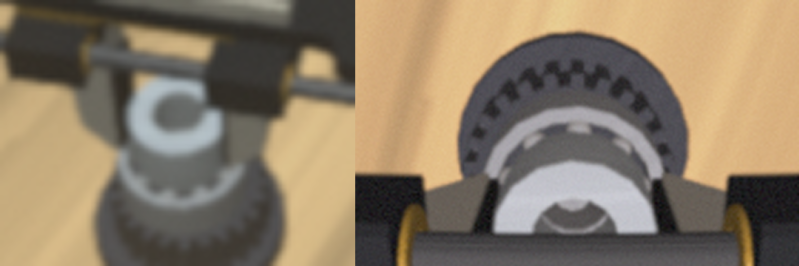

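>>> move_arm(increments=[[[0,0,0],[0,0,2],0.2],[[0,0,0],[0,0,6],0.2],[[0,0,0],[0,0,14],0.2],[[0,0,0],[0,0,26],0.2],[[0,0,0],[0,0,45],0.2],[[0,0,0],[0,0,65],0.2],[[0,0,0],[0,0,73],0.2],[[0,0,0],[0,0,73],0.2]])

```text
time: 19.03
tcp_pos: [0.4735, 0.1871, 0.1191]
ee_rot: [-0.0, 0.986, 0.165, 0.002]
force: [0.1, 0.8, -1.2]
grip_width: 0.0393
```

```bash
python3 -c "
from h import *
look('l6')"
```

```text
t 19.03 tcp [0.4735 0.1871 0.1191] jaw deg 19.0 z [ 0.004  0.002 -1.   ] F [ 0.1  0.8 -1.2] w 0.0393 q [ 0.04  0.43 -0.69  1.92  0.35  0.9  -0.49]
```

View pics/l6.png

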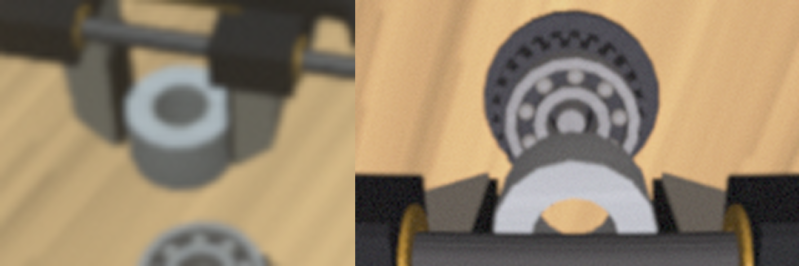

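The collar is held, and the bearing stays on the stand. Carrying it to the smallest round dish.

>>> move_arm(increments=[[[0,0,0],[6,0,0],0.2],[[0,0,0],[22,0,0],0.2],[[0,0,0],[45,1,0],0.2],[[0,0,0],[72,1,0],0.2],[[0,0,0],[100,1,0],0.2],[[0,0,0],[124,2,0],0.2],[[0,0,0],[143,2,0],0.2],[[0,0,0],[153,2,0],0.2],[[0,0,0],[156,2,0],0.2],[[0,0,0],[156,2,0],0.2],[[0,0,0],[156,2,0],0.2],[[0,0,0],[156,2,0],0.2]])

```text
time: 20.13
tcp_pos: [0.6271, 0.1884, 0.1163]
ee_rot: [0.0, 0.986, 0.166, -0.001]
force: [-0.9, -0.0, -1.3]
grip_width: 0.0394
```

```bash
python3 -c "
from h import *
wv('w8',(.628,.188),[(.0305,.01),(.0265,.01)])"
```

```text
t 20.13 tcp [0.6271 0.1884 0.1163] jaw deg 19.07 z [-0.001 -0.    -1.   ] F [-0.9 -0.  -1.3] w 0.0394 q [ 0.01  0.64 -0.62  1.56  0.41  1.07 -0.37]
fit 0.0305 0.01 (np.float32(-55.406673), np.float64(0.628), np.float64(0.18900000000000003))
fit 0.0265 0.01 (np.float32(-72.42143), np.float64(0.63), np.float64(0.18900000000000003))
```

View pics/w8.png

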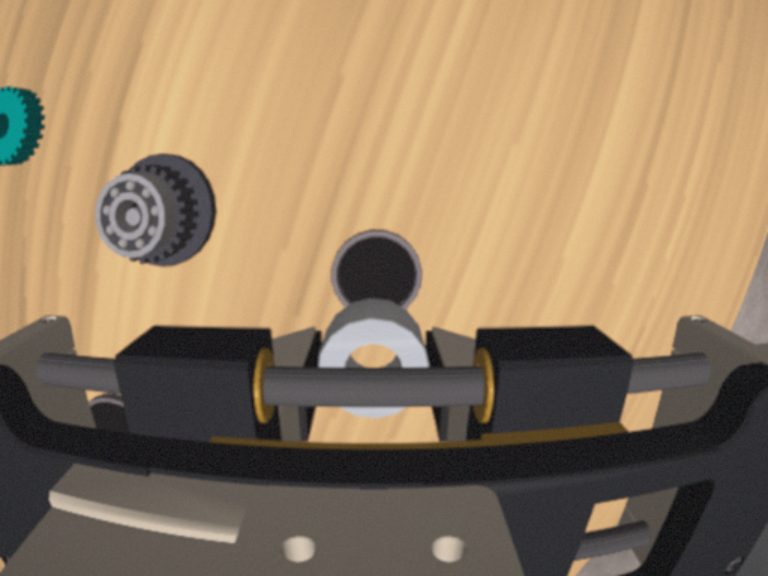

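The dish is at (376,272), fit (0.629,0.189). I'm lowering with a 1 mm correction.

>>> move_arm(increments=[[[0,0,0],[1,1,-20],0.2],[[0,0,0],[1,1,-45],0.2],[[0,0,0],[1,1,-70],0.2],[[0,0,0],[1,1,-90],0.2],[[0,0,0],[1,1,-105],0.2],[[0,0,0],[1,1,-114],0.2],[[0,0,0],[1,1,-118],0.2],[[0,0,0],[1,1,-120],0.2],[[0,0,0],[1,1,-121],0.2],[[0,0,0],[1,1,-121],0.2],[[0,0,0],[1,1,-121],0.2]])

```text
time: 21.1
tcp_pos: [0.6297, 0.1895, -0.0034]
ee_rot: [-0.0, 0.986, 0.165, 0.001]
force: [-0.8, -0.9, -1.2]
grip_width: 0.0391
```

>>> move_arm(increments=[[[0,0,0],[0,0,-1],0.2],[[0,0,0],[0,0,-2],0.2],[[0,0,0],[0,0,-2],0.2],[[0,0,0],[0,0,-2],0.2]])

```text
time: 21.43
tcp_pos: [0.6292, 0.1893, -0.0063]
ee_rot: [0.0, 0.986, 0.165, 0.0]
force: [-0.1, -0.6, -0.6]
grip_width: 0.0396
```

```bash
python3 -c "
from h import *
look('l7')"
```

```text
t 21.43 tcp [ 0.6292  0.1893 -0.0063] jaw deg 19.01 z [ 0. -0. -1.] F [-0.1 -0.6 -0.6] w 0.0396 q [-0.03  0.78 -0.55  1.65  0.5   0.86 -0.45]
```

View pics/l7.png

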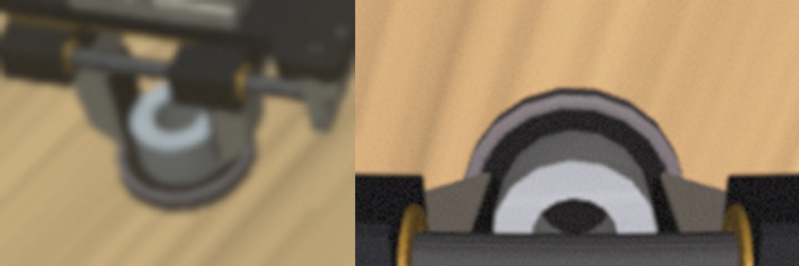

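The collar is centred in its dish with under 1 mm to go.

>>> move_arm(increments=[[[0,0,0],[0,0,-0.5],0.2],[[0,0,0],[0,0,-1],0.2],[[0,0,0],[0,0,-1],0.2],[[0,0,0],[0,0,-1],0.2]])

```text
time: 21.87
tcp_pos: [0.6293, 0.1893, -0.0068]
ee_rot: [0.0, 0.986, 0.165, 0.0]
force: [-1.6, -1.1, 4.8]
grip_width: 0.0392
```

>>> move_arm(increments=[[[0,0,0],[0,0,0.5],0.45],[[0,0,0],[0,0,0.5],0.5],[[0,0,0],[0,0,0.5],0.55],[[0,0,0],[0,0,0.5],0.6],[[0,0,0],[0,0,0.5],0.6],[[0,0,0],[0,0,0.5],0.6],[[0,0,0],[0,0,3],0.6],[[0,0,0],[0,0,15],0.6],[[0,0,0],[0,0,40],0.6],[[0,0,0],[0,0,80],0.65],[[0,0,0],[0,0,105],0.7],[[0,0,0],[0,0,108],0.75],[[0,0,0],[0,0,108],0.75]])

```text
time: 22.95
tcp_pos: [0.6306, 0.1901, 0.1039]
ee_rot: [-0.0, 0.986, 0.165, 0.002]
force: [0.7, -0.6, -0.7]
grip_width: 0.0681
```

```bash
python3 -c "
from h import *
im,cal=wv('w9')
cv2.imwrite('pics/w9.png',cv2.resize(im[130:270,150:350],None,fx=4,fy=4,interpolation=cv2.INTER_CUBIC))"
```

```text
t 22.95 tcp [0.6306 0.1901 0.1039] jaw deg 19.01 z [ 0.005  0.002 -1.   ] F [ 0.7 -0.6 -0.7] w 0.0681 q [ 0.01  0.66 -0.61  1.57  0.42  1.05 -0.38]
```

View pics/w9.png

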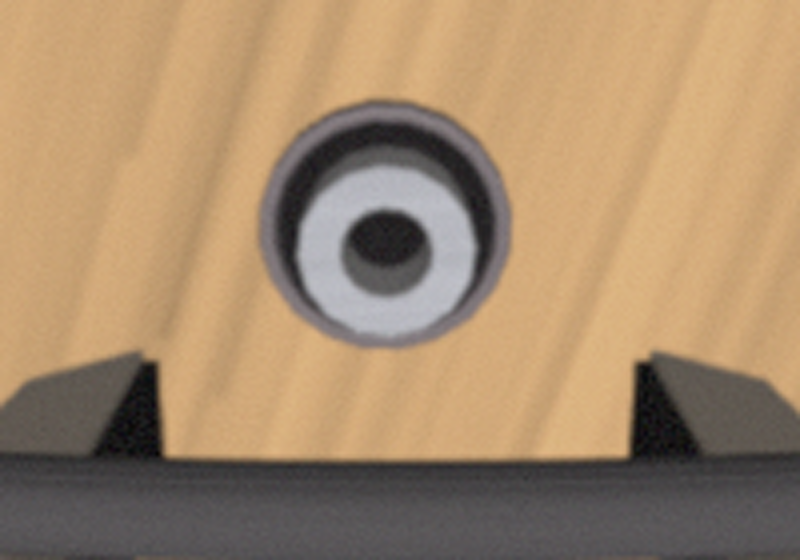

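The collar is seated and released at (386,250), inside its rim. Back to the stack for the bearing.

>>> move_arm(increments=[[[0,0,0],[-6,0,0],0.8],[[0,0,0],[-25,0,0],0.8],[[0,0,0],[-55,-1,0],0.8],[[0,0,0],[-88,-2,0],0.8],[[0,0,0],[-118,-2,0],0.8],[[0,0,0],[-140,-3,0],0.8],[[0,0,0],[-153,-3,0],0.8],[[0,0,0],[-157,-3,0],0.8],[[0,0,0],[-157,-3,0],0.8],[[0,0,0],[-157,-3,0],0.8],[[0,0,0],[-157,-3,0],0.8]])

```text
time: 23.92
tcp_pos: [0.4731, 0.1862, 0.1003]
ee_rot: [-0.0, 0.986, 0.165, 0.0]
force: [0.6, -0.3, -0.5]
grip_width: 0.0736
```

```bash
python3 -c "
from h import *
im,cal=wv('w10',(.472,.186),[(.026,.056)])
cv2.imwrite('pics/w10.png',cv2.resize(im[130:270,150:350],None,fx=4,fy=4,interpolation=cv2.INTER_CUBIC))"
```

```text
t 23.92 tcp [0.4731 0.1862 0.1003] jaw deg 18.97 z [-0.  0. -1.] F [ 0.6 -0.3 -0.5] w 0.0736 q [ 0.03  0.46 -0.68  1.94  0.37  0.87 -0.51]
fit 0.026 0.056 (np.float32(-45.578003), np.float64(0.46199999999999997), np.float64(0.20200000000000004))
```

View pics/w10.png

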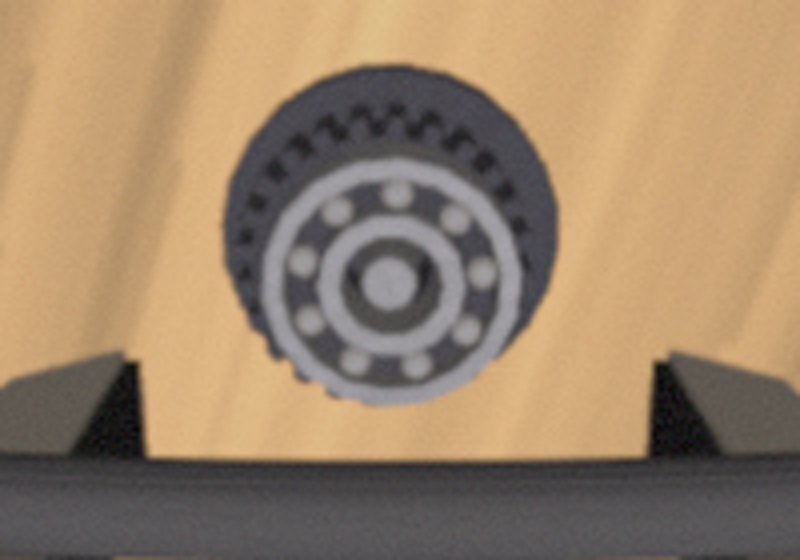

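The bearing's centre is at (392,282) and the pin's at (389,283), midway between the jaws. The circle fit caught the wrong edge, so I ignore it. Descending and gripping.

>>> move_arm(increments=[[[0,0,0],[0,0,-20],0.8],[[0,0,0],[0,0,-42],0.78],[[0,0,0],[0,0,-60],0.75],[[0,0,0],[0,0,-72],0.72],[[0,0,0],[0,0,-78],0.7],[[0,0,0],[0,0,-78],0.7],[[0,0,0],[0,0,-78],0.7],[[0,0,0],[0,0,-78],0.65],[[0,0,0],[0,0,-78],0.6],[[0,0,0],[0,0,-78],0.57],[[0,0,0],[0,0,-78],0.53],[[0,0,0],[0,0,-78],0.45],[[0,0,0],[0,0,-78],0.35],[[0,0,0],[0,0,-78],0.3],[[0,0,0],[0,0,-78],0.3]])

```text
time: 25.22
tcp_pos: [0.4725, 0.1864, 0.0233]
ee_rot: [0.0, 0.986, 0.165, 0.0]
force: [-0.4, -1.2, 5.9]
grip_width: 0.0506
```

```bash
python3 -c "
from h import *
print(pix2world('wrist',(150+392/4,130+282/4),.056))
look('l8')"
```

```text
[0.46511251 0.20944122 0.056     ]
t 25.22 tcp [0.4725 0.1864 0.0233] jaw deg 19.0 z [ 0.001  0.    -1.   ] F [-0.4 -1.2  5.9] w 0.0506 q [-0.04  0.56 -0.6   2.01  0.48  0.71 -0.61]
```

View pics/l8.png

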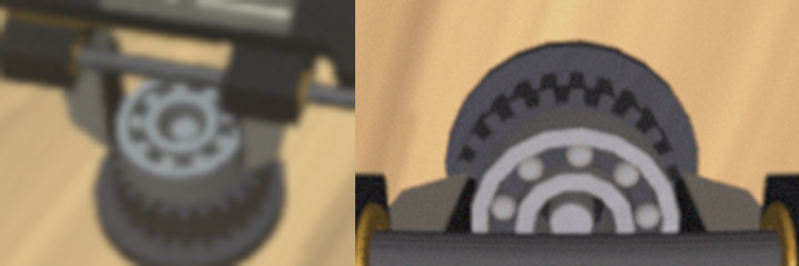

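The grip reads 50.6 mm, consistent with slight under-reading (the collar read 39.4). I'm lifting straight up slowly, watching it.

>>> move_arm(increments=[[[0,0,0],[0,0,2],0.3],[[0,0,0],[0,0,4],0.3],[[0,0,0],[0,0,7],0.3],[[0,0,0],[0,0,10],0.3],[[0,0,0],[0,0,10],0.3],[[0,0,0],[0,0,10],0.3]])

```text
time: 25.82
tcp_pos: [0.4723, 0.1863, 0.0329]
ee_rot: [-0.0, 0.986, 0.165, 0.0]
force: [1.0, 0.3, -1.9]
grip_width: 0.0506
```

```bash
python3 -c "
from h import *
look('l9')"
```

```text
t 25.82 tcp [0.4723 0.1863 0.0329] jaw deg 19.01 z [ 0.  0. -1.] F [ 1.   0.3 -1.9] w 0.0506 q [-0.03  0.55 -0.61  2.    0.47  0.73 -0.59]
```

View pics/l9.png

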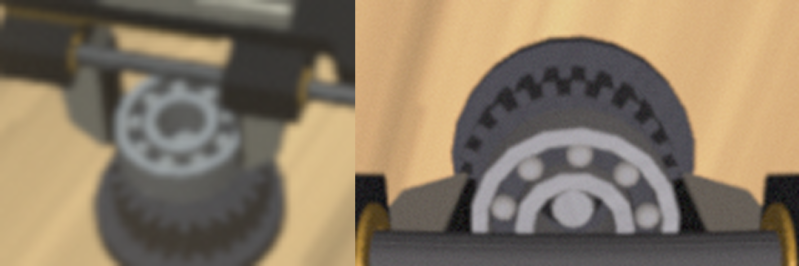

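The bearing rises firmly and the gear stays. I keep lifting, then carry the bearing to the middle dish.

>>> move_arm(increments=[[[0,0,0],[0,0,8],0.3],[[0,0,0],[0,0,20],0.3],[[0,0,0],[0,0,36],0.3],[[0,0,0],[0,0,54],0.3],[[0,0,0],[0,0,70],0.3],[[0,0,0],[0,0,80],0.3],[[0,0,0],[0,0,80],0.3],[[0,0,0],[0,0,80],0.3]])

```text
time: 26.58
tcp_pos: [0.4725, 0.1863, 0.1132]
ee_rot: [0.0, 0.986, 0.165, 0.001]
force: [0.4, -0.5, -1.5]
grip_width: 0.051
```

```bash
python3 -c "
from h import *
look('l10')"
```

```text
t 26.58 tcp [0.4725 0.1863 0.1132] jaw deg 19.0 z [ 0.001  0.    -1.   ] F [ 0.4 -0.5 -1.5] w 0.051 q [ 0.04  0.44 -0.69  1.93  0.35  0.9  -0.49]
```

View pics/l10.png

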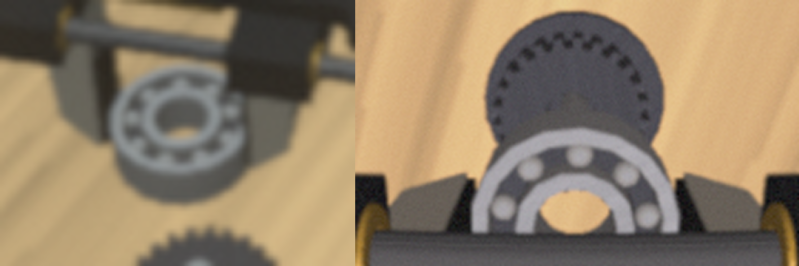

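>>> move_arm(increments=[[[0,0,0],[0,-8,0],0.3],[[0,0,0],[-2,-28,0],0.3],[[0,0,0],[-4,-58,0],0.3],[[0,0,0],[-6,-92,0],0.3],[[0,0,0],[-8,-128,0],0.3],[[0,0,0],[-10,-164,0],0.3],[[0,0,0],[-13,-200,0],0.3],[[0,0,0],[-15,-236,0],0.3],[[0,0,0],[-17,-272,0],0.3],[[0,0,0],[-19,-308,0],0.3],[[0,0,0],[-22,-342,0],0.3],[[0,0,0],[-24,-370,0],0.3],[[0,0,0],[-25,-392,0],0.3],[[0,0,0],[-26,-405,0],0.3],[[0,0,0],[-26,-411,0],0.3],[[0,0,0],[-26,-411,0],0.3],[[0,0,0],[-26,-411,0],0.3],[[0,0,0],[-26,-411,0],0.3]])

```text
time: 28.18
tcp_pos: [0.4462, -0.2233, 0.1125]
ee_rot: [-0.0, 0.986, 0.166, -0.0]
force: [-0.2, -0.3, -1.2]
grip_width: 0.0507
```

```bash
python3 -c "
from h import *
wv('w11',(.446,-.225),[(.037,.01),(.033,.01)])"
```

```text
t 28.18 tcp [ 0.4462 -0.2233  0.1125] jaw deg 19.12 z [-0.     0.001 -1.   ] F [-0.2 -0.3 -1.2] w 0.0507 q [ 0.83  0.41 -0.62  1.95  0.31  0.87  0.39]
fit 0.037 0.01 (np.float32(-48.288853), np.float64(0.447), np.float64(-0.22399999999999998))
fit 0.033 0.01 (np.float32(-67.06443), np.float64(0.447), np.float64(-0.22599999999999998))
```

View pics/w11.png

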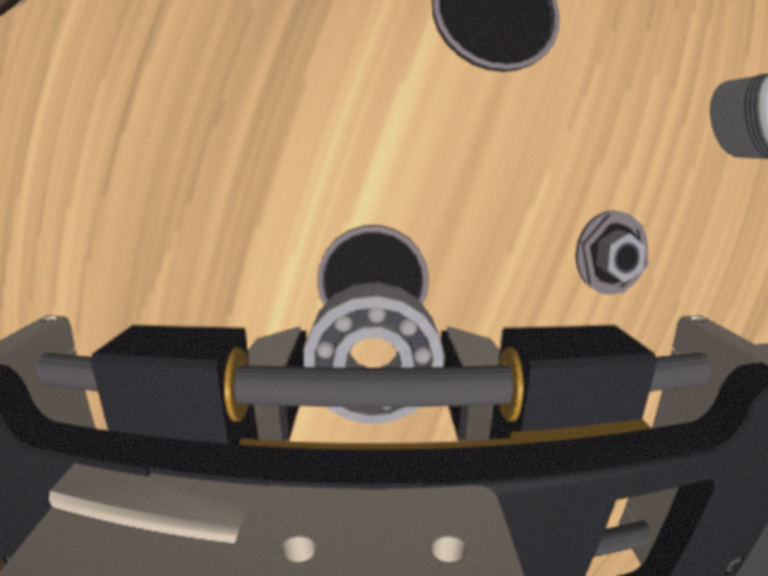

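The middle dish is at (373,277) under the bearing. The nut is still in its dish at (612,253). Lowering.

>>> move_arm(increments=[[[0,0,0],[0,0,-20],0.3],[[0,0,0],[0,0,-45],0.3],[[0,0,0],[0,0,-70],0.3],[[0,0,0],[0,0,-90],0.3],[[0,0,0],[0,0,-104],0.3],[[0,0,0],[0,0,-112],0.3],[[0,0,0],[0,0,-116],0.3],[[0,0,0],[0,0,-118],0.3],[[0,0,0],[0,0,-119],0.3],[[0,0,0],[0,0,-119],0.3],[[0,0,0],[0,0,-119],0.3]])

```text
time: 29.15
tcp_pos: [0.4467, -0.2249, -0.0056]
ee_rot: [0.0, 0.986, 0.165, 0.001]
force: [0.3, -0.3, -0.9]
grip_width: 0.0511
```

```bash
python3 -c "
from h import *
look('l11')"
```

```text
t 29.15 tcp [ 0.4467 -0.2249 -0.0056] jaw deg 19.02 z [ 0.001 -0.001 -1.   ] F [ 0.3 -0.3 -0.9] w 0.0511 q [ 0.73  0.58 -0.5   2.05  0.47  0.62  0.24]
```

View pics/l11.png

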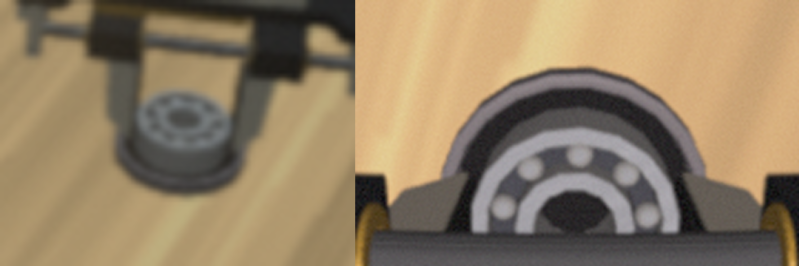

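>>> move_arm(increments=[[[0,0,0],[0,0,-0.5],0.3],[[0,0,0],[0,0,-1],0.3],[[0,0,0],[0,0,-1.5],0.3],[[0,0,0],[0,0,-1.5],0.3],[[0,0,0],[0,0,-1.5],0.3]])

```text
time: 29.67
tcp_pos: [0.4462, -0.2248, -0.0077]
ee_rot: [0.0, 0.986, 0.165, 0.0]
force: [-0.9, -0.7, 3.2]
grip_width: 0.051
```

Contact at the predicted height. Releasing.

>>> move_arm(increments=[[[0,0,0],[0,0,0.5],0.58],[[0,0,0],[0,0,0.5],0.62],[[0,0,0],[0,0,0.5],0.66],[[0,0,0],[0,0,0.5],0.7],[[0,0,0],[0,0,0.5],0.7],[[0,0,0],[0,0,0.5],0.7],[[0,0,0],[0,0,3],0.7],[[0,0,0],[0,0,15],0.7],[[0,0,0],[0,0,40],0.75],[[0,0,0],[0,0,80],0.8],[[0,0,0],[0,0,103],0.9],[[0,0,0],[0,0,108],1],[[0,0,0],[0,0,108],1]])

```text
time: 30.75
tcp_pos: [0.4474, -0.2253, 0.102]
ee_rot: [0.001, 0.986, 0.165, 0.001]
force: [0.3, -0.9, -0.9]
grip_width: 0.0886
```

```bash
python3 -c "
from h import *
im,cal=wv('w12')
cv2.imwrite('pics/w12.png',cv2.resize(im[130:270,150:350],None,fx=4,fy=4,interpolation=cv2.INTER_CUBIC))"
```

```text
t 30.75 tcp [ 0.4474 -0.2253  0.102 ] jaw deg 18.99 z [ 0.003 -0.002 -1.   ] F [ 0.3 -0.9 -0.9] w 0.0886 q [ 0.83  0.43 -0.61  1.96  0.32  0.85  0.37]
```

View pics/w12.png

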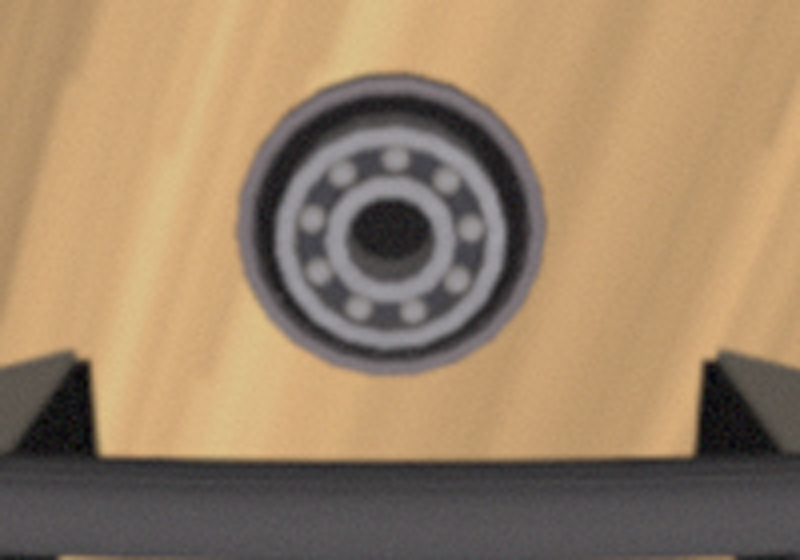

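The bearing is seated and released, ring at (391,238) inside the rim at (391,222). Back for the gear, the dark one on the stand.

>>> move_arm(increments=[[[0,0,0],[0,8,0],1],[[0,0,0],[2,30,0],1],[[0,0,0],[4,64,0],1],[[0,0,0],[6,100,0],1],[[0,0,0],[8,136,0],1],[[0,0,0],[11,172,0],1],[[0,0,0],[13,208,0],1],[[0,0,0],[15,244,0],1],[[0,0,0],[17,280,0],1],[[0,0,0],[20,316,0],1],[[0,0,0],[22,350,0],1],[[0,0,0],[24,380,0],1],[[0,0,0],[26,400,0],1],[[0,0,0],[26,411,0],1],[[0,0,0],[26,411,0],1],[[0,0,0],[26,411,0],1],[[0,0,0],[26,411,0],1]])

```text
time: 32.22
tcp_pos: [0.4717, 0.1843, 0.0994]
ee_rot: [0.001, 0.986, 0.165, -0.001]
force: [-0.4, 0.2, 0.0]
grip_width: 0.0918
```

```bash
python3 -c "
from h import *
im,cal=wv('w13',(.472,.186),[(.01,.036)])
cv2.imwrite('pics/w13.png',cv2.resize(im[130:270,150:350],None,fx=4,fy=4,interpolation=cv2.INTER_CUBIC))"
```

```text
t 32.22 tcp [0.4717 0.1843 0.0994] jaw deg 18.94 z [-0.001 -0.002 -1.   ] F [-0.4  0.2  0. ] w 0.0918 q [ 0.03  0.46 -0.67  1.94  0.37  0.87 -0.51]
fit 0.01 0.036 (np.float32(-32.255974), np.float64(0.45399999999999996), np.float64(0.169))
```

View pics/w13.png

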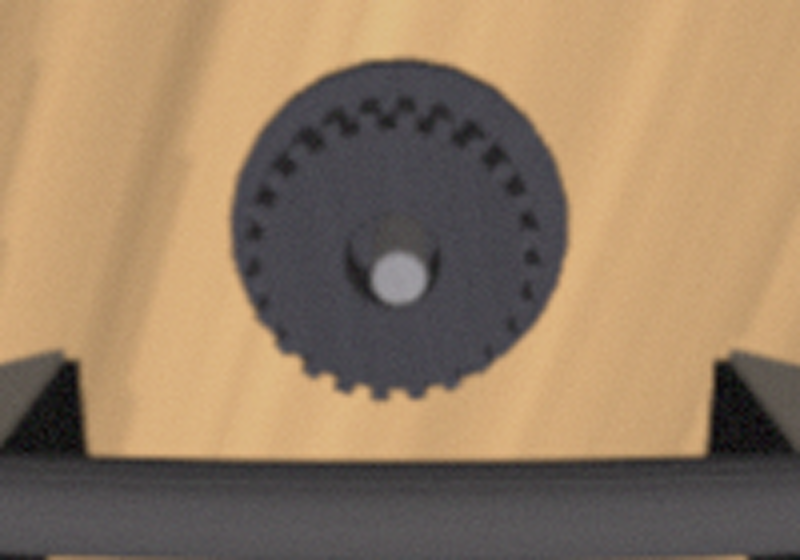

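The dark gear is on the pin, bore at (393,255) and pin tip at (399,276), between the jaws. Descending.

>>> move_arm(increments=[[[0,0,0],[0,0,-20],1],[[0,0,0],[0,0,-45],1],[[0,0,0],[0,0,-70],1],[[0,0,0],[0,0,-88],0.95],[[0,0,0],[0,0,-98],0.9],[[0,0,0],[0,0,-101],0.88],[[0,0,0],[0,0,-101],0.85],[[0,0,0],[0,0,-101],0.82],[[0,0,0],[0,0,-101],0.78],[[0,0,0],[0,0,-101],0.74],[[0,0,0],[0,0,-101],0.7],[[0,0,0],[0,0,-101],0.65],[[0,0,0],[0,0,-101],0.55],[[0,0,0],[0,0,-101],0.45],[[0,0,0],[0,0,-101],0.45],[[0,0,0],[0,0,-101],0.45]])

```text
time: 33.6
tcp_pos: [0.4716, 0.186, -0.0004]
ee_rot: [0.0, 0.986, 0.165, -0.0]
force: [-4.0, -0.9, 8.8]
grip_width: 0.0634
```

```bash
python3 -c "
from h import *
look('l12')"
```

```text
t 33.6 tcp [ 4.716e-01  1.860e-01 -4.000e-04] jaw deg 19.04 z [-0.    -0.001 -1.   ] F [-4.  -0.9  8.8] w 0.0634 q [-0.06  0.6  -0.57  2.03  0.52  0.66 -0.64]
```

View pics/l12.png

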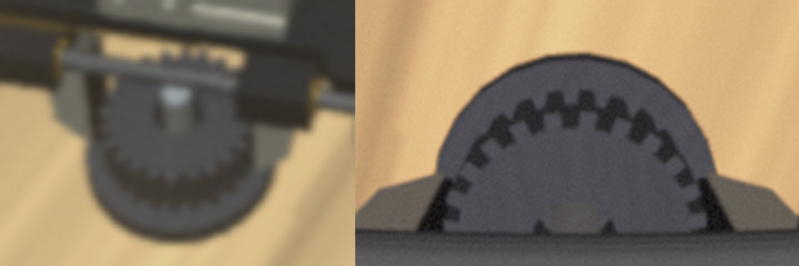

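Gripped at 63.4 mm. I'm lifting straight up, slowly at first.

>>> move_arm(increments=[[[0,0,0],[0,0,2],0.45],[[0,0,0],[0,0,4],0.45],[[0,0,0],[0,0,7],0.45],[[0,0,0],[0,0,10],0.45],[[0,0,0],[0,0,10],0.45],[[0,0,0],[0,0,10],0.45]])

```text
time: 34.2
tcp_pos: [0.4724, 0.1863, 0.0093]
ee_rot: [-0.0, 0.986, 0.165, 0.0]
force: [0.5, 0.1, -3.3]
grip_width: 0.0633
```

```bash
python3 -c "
from h import *
look('l13')"
```

```text
t 34.2 tcp [0.4724 0.1863 0.0093] jaw deg 19.01 z [ 0.  0. -1.] F [ 0.5  0.1 -3.3] w 0.0633 q [-0.05  0.58 -0.58  2.02  0.5   0.68 -0.62]
```

View pics/l13.png

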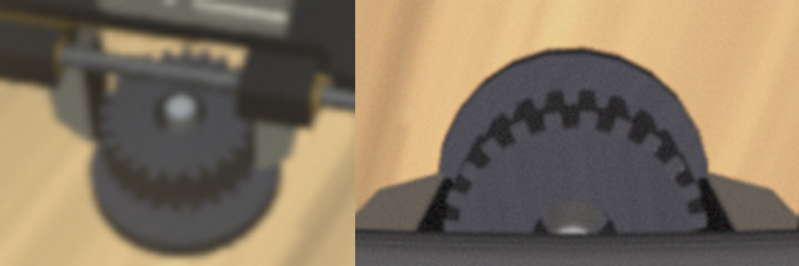

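The full 3.3 N weight hangs level. Lifting on clear of the pin.

>>> move_arm(increments=[[[0,0,0],[0,0,8],0.45],[[0,0,0],[0,0,20],0.45],[[0,0,0],[0,0,36],0.45],[[0,0,0],[0,0,54],0.45],[[0,0,0],[0,0,72],0.45],[[0,0,0],[0,0,86],0.45],[[0,0,0],[0,0,94],0.45],[[0,0,0],[0,0,96],0.45],[[0,0,0],[0,0,96],0.45]])

```text
time: 35.05
tcp_pos: [0.4724, 0.1863, 0.1058]
ee_rot: [-0.0, 0.986, 0.165, 0.001]
force: [0.2, 0.3, -4.0]
grip_width: 0.0633
```

>>> move_arm(increments=[[[0,0,0],[0,-8,0],0.45],[[0,0,0],[-1,-26,0],0.45],[[0,0,0],[-2,-52,0],0.45],[[0,0,0],[-3,-82,0],0.45],[[0,0,0],[-4,-113,0],0.45],[[0,0,0],[-5,-143,0],0.45],[[0,0,0],[-6,-170,0],0.45],[[0,0,0],[-7,-190,0],0.45],[[0,0,0],[-8,-204,0],0.45],[[0,0,0],[-8,-210,0],0.45],[[0,0,0],[-8,-210,0],0.45],[[0,0,0],[-8,-210,0],0.45],[[0,0,0],[-8,-210,0],0.45]])

```text
time: 36.13
tcp_pos: [0.4641, -0.0225, 0.105]
ee_rot: [-0.0, 0.986, 0.166, -0.0]
force: [-0.5, -0.0, -3.8]
grip_width: 0.0633
```

```bash
python3 -c "
from h import *
wv('w14',(.464,-.024),[(.044,.01),(.040,.01)])"
```

```text
t 36.13 tcp [ 0.4641 -0.0225  0.105 ] jaw deg 19.11 z [-0.     0.001 -1.   ] F [-0.5 -0.  -3.8] w 0.0633 q [ 0.47  0.38 -0.67  2.03  0.32  0.83 -0.06]
fit 0.044 0.01 (np.float32(-53.992), np.float64(0.466), np.float64(-0.027999999999999987))
fit 0.04 0.01 (np.float32(-55.83041), np.float64(0.465), np.float64(-0.023999999999999983))
```

View pics/w14.png

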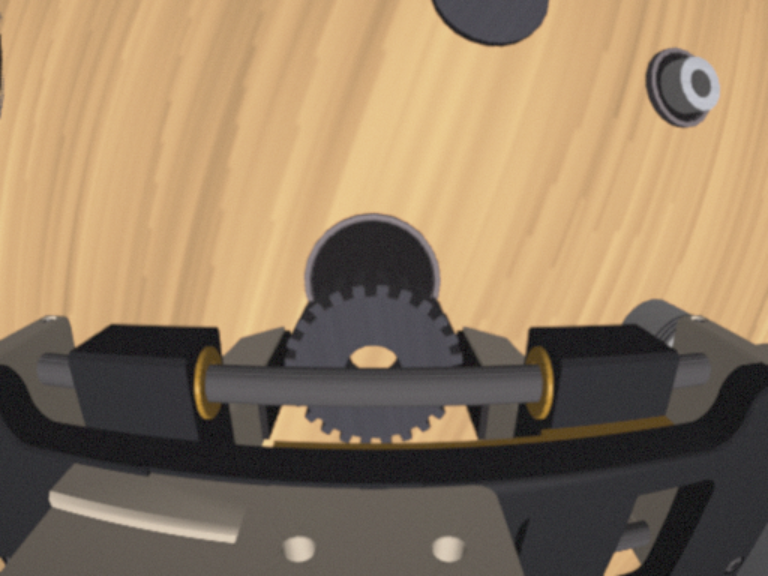

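The largest dish is at (373,275) and the gear above it is centred; fits give about (0.465,-0.025). Lowering.

>>> move_arm(increments=[[[0,0,0],[1,0,-20],0.45],[[0,0,0],[1,0,-45],0.45],[[0,0,0],[1,0,-68],0.45],[[0,0,0],[1,0,-86],0.45],[[0,0,0],[1,0,-98],0.45],[[0,0,0],[1,0,-105],0.45],[[0,0,0],[1,0,-109],0.45],[[0,0,0],[1,0,-111],0.45],[[0,0,0],[1,0,-111],0.45],[[0,0,0],[1,0,-111],0.45],[[0,0,0],[1,0,-111],0.45]])

```text
time: 37.1
tcp_pos: [0.4658, -0.0237, -0.0052]
ee_rot: [0.0, 0.986, 0.165, 0.001]
force: [0.2, -0.3, -3.7]
grip_width: 0.0636
```

```bash
python3 -c "
from h import *
look('l14')"
```

```text
t 37.1 tcp [ 0.4658 -0.0237 -0.0052] jaw deg 19.01 z [ 0.001 -0.    -1.   ] F [ 0.2 -0.3 -3.7] w 0.0636 q [ 0.35  0.55 -0.54  2.13  0.51  0.59 -0.23]
```

View pics/l14.png

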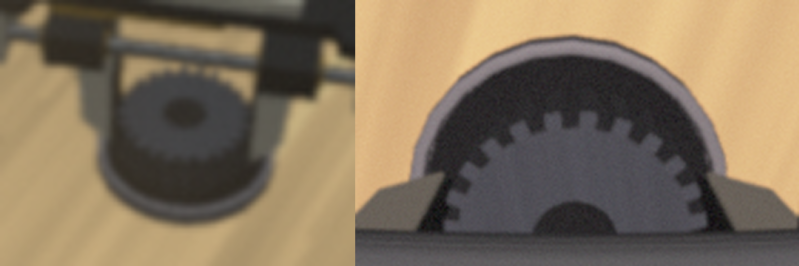

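>>> move_arm(increments=[[[0,0,0],[0,0,-0.5],0.45],[[0,0,0],[0,0,-1],0.45],[[0,0,0],[0,0,-1.5],0.45],[[0,0,0],[0,0,-1.5],0.45],[[0,0,0],[0,0,-1.5],0.45]])

```text
time: 37.62
tcp_pos: [0.4652, -0.0238, -0.0073]
ee_rot: [0.0, 0.986, 0.165, 0.0]
force: [-0.1, -0.4, -2.5]
grip_width: 0.0633
```

>>> move_arm(increments=[[[0,0,0],[0,0,-0.5],0.45],[[0,0,0],[0,0,-0.5],0.45],[[0,0,0],[0,0,-0.5],0.45]])

```text
time: 37.87
tcp_pos: [0.4653, -0.0238, -0.0074]
ee_rot: [0.0, 0.986, 0.165, 0.0]
force: [-2.4, -0.1, 7.2]
grip_width: 0.0632
```

Contact. Releasing and rising clear.

>>> move_arm(increments=[[[0,0,0],[0,0,0.5],0.72],[[0,0,0],[0,0,0.5],0.76],[[0,0,0],[0,0,0.5],0.8],[[0,0,0],[0,0,0.5],0.84],[[0,0,0],[0,0,0.5],0.88],[[0,0,0],[0,0,0.5],0.9],[[0,0,0],[0,0,0.5],0.9],[[0,0,0],[0,0,4],0.9],[[0,0,0],[0,0,15],0.9],[[0,0,0],[0,0,40],0.9],[[0,0,0],[0,0,80],0.9],[[0,0,0],[0,0,120],0.9],[[0,0,0],[0,0,150],0.9],[[0,0,0],[0,0,150],0.9],[[0,0,0],[0,0,150],0.9]])

```text
time: 39.12
tcp_pos: [0.4664, -0.0237, 0.1446]
ee_rot: [0.001, 0.986, 0.165, 0.002]
force: [-0.2, -0.3, -1.0]
grip_width: 0.0825
```

```bash
python3 -c "
from h import *
wv('w15')
t=robot.get_image('top');s=robot.get_image('side')
cv2.imwrite('pics/fin.png',np.vstack([cv2.resize(s[110:330,100:360],(520,440),interpolation=cv2.INTER_CUBIC)]))
cv2.imwrite('pics/fint.png',cv2.resize(t[100:310,50:370],None,fx=2.4,fy=2.4,interpolation=cv2.INTER_CUBIC))"
```

```text
t 39.12 tcp [ 0.4664 -0.0237  0.1446] jaw deg 19.0 z [ 0.004 -0.001 -1.   ] F [-0.2 -0.3 -1. ] w 0.0825 q [ 0.51  0.33 -0.71  1.98  0.27  0.92 -0.01]
```

View pics/w15.png

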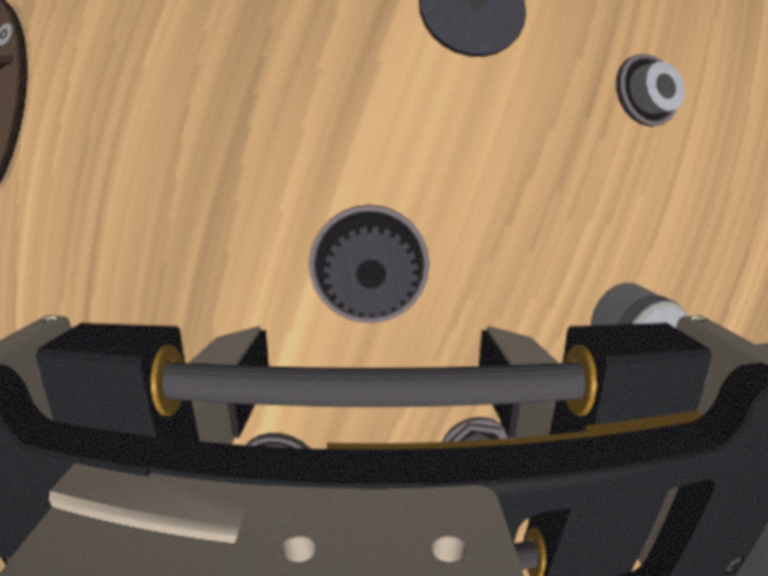

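View pics/fin.png

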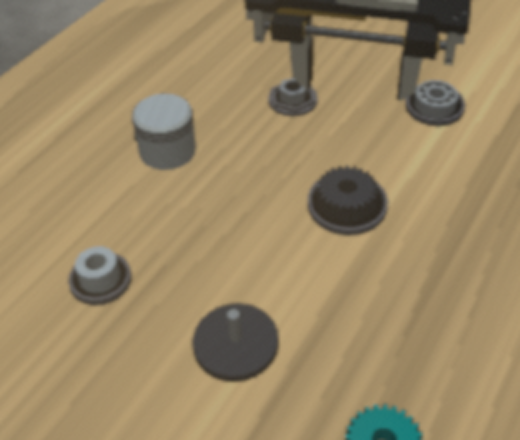

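View pics/fint.png

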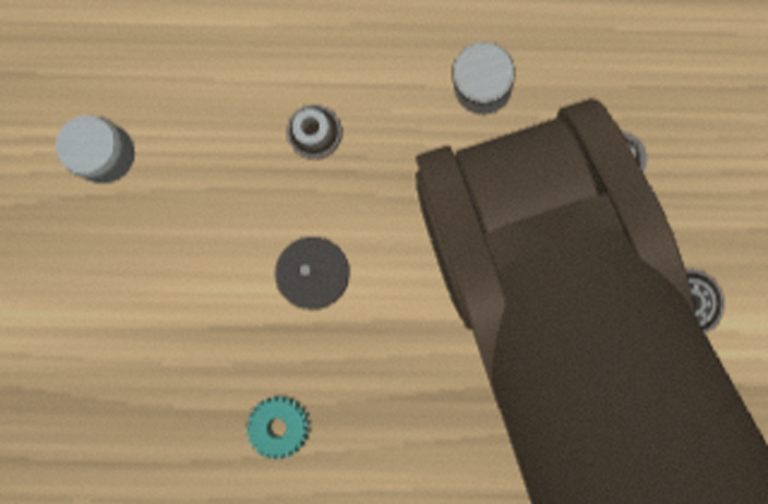

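The side view shows all four parts flat in their dishes: collar (98,270), nut (292,95), bearing (437,100) and gear (347,195). The piston at (164,128) hasn't moved, the stand is empty, and the arm is clear. I'm letting it settle briefly, then handing in.

>>> move_arm(increments=[[[0,0,0],[0,0,0],0.9],[[0,0,0],[0,0,0],0.9],[[0,0,0],[0,0,0],0.9],[[0,0,0],[0,0,0],0.9]])

```text
time: 39.6
tcp_pos: [0.4648, -0.0236, 0.1416]
ee_rot: [-0.0, 0.986, 0.165, -0.001]
force: [-0.4, -0.2, -0.0]
grip_width: 0.0829
```

```bash
python3 -c "
from h import *
st(); print(robot.hand_in())"
```

```text
t 39.6 tcp [ 0.4648 -0.0236  0.1416] jaw deg 19.03 z [-0.001  0.    -1.   ] F [-0.4 -0.2 -0. ] w 0.0829 q [ 0.51  0.34 -0.71  1.99  0.27  0.91 -0.01]
the job is handed in; nothing more can be done
None
```

I moved the nut, collar, bearing and gear, in that order, each into its own dish, and handed the job in at 39.6 s. Each part was lowered until it touched the floor and then released. My last wrist, side and top pictures show all four lying flat inside their rims. The piston has not moved, the turquoise gear was left alone, and the arm is clear with about 0 N on it.

Checks that disagreed:
- **TCP height:** the reported TCP is about 21 mm below the real fingertips. My first closing on the nut met nothing. I measured the offset with a gentle bench touch (about 27 N) and used it from then on.
- **Grip width:** it read 0.3 to 1.4 mm under the parts' real sizes, with no slip in any grip.
- **Circle fits:** the fits of the collar's outer edge, the bearing and the gear bore on the stand caught wrong edges. I used the other fits and the pictures instead.

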